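Unload the tube rocker into the cold store

ROBOT

A 7-joint arm with a two-finger parallel gripper is mounted at the origin on the work surface. World frame = base frame: x ahead of the robot, y to its left, z up, the work surface at z = 0. Lengths are in m, angles in rad, forces in N, time in s.
With the tool pointing down it reaches from about 0.425 to 0.925 m from the base axis. Payload 6.8 kg.
Tool frame: the origin (TCP) lies at the very end of the fingers, on their centre line; the grasp point (between the pads) lies r.grip_depth behind it (r.grip_depth is the distance from the TCP to the grasp point, in m); z points along the fingers, x is the direction in which the jaws open and shut, and the axes are right-handed (so a half turn about z gives the same grasp; the last joint's range is limited). The gripper opens to 85 mm and grips with 20 to 120 N. Pads are 22 mm wide; open, the fingers measure 114 mm over their backs; the gripper's body (76 mm by 85 mm) begins 54 mm behind the grasp point. The pads swing forward as they close: fully open they stand 13 mm farther back than shut.
Start: joints at [1.109, 0.477, 0.022, 1.555, -0.011, 1.109, -0.083], TCP at [0.234, -0.633, 0.231] pointing down, gripper open.
Joint ranges: [-2.96, 2.96], [-0.34, 2.1], [-1.41, 1.46], [0.24, 2.44], [-1.37, 4.51], [0.17, 1.92], [-2.96, 2.96]. Speed limits (rad/s): [2.39, 2.39, 3.14, 3.14, 3.14, 3.14, 3.14].

INTERFACE

Orientations are given as a rotation vector (axis times angle).
In Python, from bench import readout, grab_frame, workorder, r gives the robot as it stands.
- The arm moves only by the shell command python3 -m handwheel 'ROWS' [FORCE]. ROWS is text: rows parted by semicolons, each of 7 numbers parted by spaces: the shift along the tool's x, y, z in mm, then the turn, a rotation vector about the tool's x, y, z in degrees, then the finger opening in mm, from 0 to 85.4. A call has 1 to 12 rows; each row is the pose to reach, as a shift and turn from the pose commanded when the call began, along the tool's axes at that moment; what a row does not reach only later rows make up. A row lasts 1/8 s, in which the tool goes at most 62.5 mm and 10.7 degrees, less where a joint would pass 70% of its speed; a pose out of reach is approached as far as the arm can. A call with a gripper value outside its range is refused whole. The fingers move at their own pace and stop on an object; FORCE is the grip in N (left out, the last holds). Time passes only in rows, so rows that repeat a pose let the fingers close. It gives the time, the measured TCP pose, the force and the opening at its end, in the units of the state.
- readout.get_obs(): the state, without advancing time (a new reading comes with each control period).
- grab_frame(name): name is "scene" or "side" or "wrist"; returns a dict with "pixels" (420x560x3 uint8, red, green, blue), "fx", "fy", "cx", "cy" (pixels), "D" ([k1, k2, p1, p2, k3] as OpenCV has them; the pictures are not rectified), "rvec" (rotation vector, rad) and "tvec" (3), from world to camera coordinates, as OpenCV has them. Camera axes: x right, y down, z forward; pixel columns grow to the right and rows downward; lengths in m; the calibration is good to about 2 mm. A picture is of the moment at which its call begins. There is no depth.
- workorder.hand_in(): hands the job in, once; it reports no verdict.
The state is a dict: "clock": time; "joints": joint angles; "qvel": joint speeds; "tau": joint torques, N m; "tcp_pos": TCP position; "orientation": TCP orientation; "contact_force": force on the tool from outside, world axes, zero at the start; "moment": the same for the moment, N m; "grip_width": finger opening in m.
Only numpy, scipy, OpenCV 4.12 (cv2) and the standard library are available. Lean on these libraries where they do the work, as an engineer would, in place of code of your own. Each camera call takes 0.05 s, during which the arm holds its last target.

TASK

Mixing is finished. Lift the hold-down bar out of its two brackets on the tube rocker, lay every sample tube from the rocker into the cold store, one tube to a lane, and then slide the store's cover fully shut over them. Put the hold-down bar back flat in both of its brackets on the emptied rocker, and leave the other things on the bench where they are.

Things in the scene. Friction and masses are not known exactly. Their poses are not given: they have to be found in the camera images.
- rocker: Tube rocker, off, level, bolted down: white base, aluminium platform (330 x 150 mm, top 72 mm high, rim 85). Origin on the bench under its middle; z up, x along it, away from the robot. Two grey V-notched cradle bars, 8 mm thick, at y = +-32 mm: four lanes at x = +-33, +-99 mm (notch floor 100 mm high, ridges 126). Tubes lie along y, axis 114.5 mm high; filled lanes vary.
- bracket_far (a point): Middle of the seat of the rocker's far open bracket for the hold-down bar: rocker x = +157, y = 0, 132 mm high. Steel, open at the top; a side lip on each side leans outward, up to 155 mm high (slot 32 mm wide at the seat, 41 at the mouth); an outer end stop 19 mm beyond this point stands 152 mm high.
- bracket_near (a point): Middle of the seat of the near bracket: rocker x = -157, y = 0, 132 mm high; the mirror image of the far one.
- bar_grip (a point): Middle of the black grip block (60 long, 14 thick, 40 mm tall) on top of the loose hold-down bar, pinched across its 14 mm. Bar: flat steel 344 x 24 x 6 mm, 0.3 to 0.5 kg; this point is 26 mm above its underside. x along the bar, z up. It starts seated flat in both brackets, 3 mm above the tubes, this point 158 mm high over the rocker's middle; it also lies stably on the bench.
- store: Bench-top cold store, bolted down: grey box with an open-topped well and, to its +y, a machine deck over which the cover slides. Origin on the bench under the well's middle; z up, x away from the robot. Box x +-160, y -85 to +265 mm. Well 280 (x) x 144 mm (y) inside, floor 30 mm, walls 90 mm high; cover guides along both x ends, 108 mm high. Empty at the start.
- store_lanes (a point): Middle of the cold store's lanes: store x = y = 0, 64.5 mm high, the height of the axis of a tube in a lane. Two V-notched cradle bars, 8 mm thick, at store y = +-32 mm make four lanes at x = +-33 and +-99 mm (notch floor 50 mm high, ridges 76). A tube lies along the store's y, centred near y = 0 (13 mm spare at each end).
- cover (a joint): How far the store's flat white cover is slid open, in m: 0 = fully shut over the well, 0.165 = fully open over the deck. It opens straight along the store's +y, rubs with about 2 N and stays where it is left. It starts shut or up to 0.05 open.
- cover_grip (a point): Middle of the grip block standing on the middle of the cover (90 long along the store's x, 14 thick along y, 30 mm tall), pinched across its 14 mm. 116 mm high, at store x = 0, y = the joint value. Cover 298 x 164 x 9 mm, top face 101 mm high.
- tube0_mid (a point): Middle of a sample tube (one of two to four; None = not there): white round tube 29 mm thick and 117 mm long, with an orange six-sided cap 37 mm over corners and 13.5 mm long at its +x end and a cone at its other end. 45 to 85 g. x runs along the tube; the point is on its axis, half-way along. All tubes are alike; they start lying in lanes of the rocker under the hold-down bar.
- tube1_mid (a point): Middle of a sample tube (one of two to four; None = not there): white round tube 29 mm thick and 117 mm long, with an orange six-sided cap 37 mm over corners and 13.5 mm long at its +x end and a cone at its other end. 45 to 85 g. x runs along the tube; the point is on its axis, half-way along. All tubes are alike; they start lying in lanes of the rocker under the hold-down bar.
- tube2_mid (a point): Middle of a sample tube (one of two to four; None = not there): white round tube 29 mm thick and 117 mm long, with an orange six-sided cap 37 mm over corners and 13.5 mm long at its +x end and a cone at its other end. 45 to 85 g. x runs along the tube; the point is on its axis, half-way along. All tubes are alike; they start lying in lanes of the rocker under the hold-down bar.
- tube3_mid (a point): Middle of a sample tube (one of two to four; None = not there): white round tube 29 mm thick and 117 mm long, with an orange six-sided cap 37 mm over corners and 13.5 mm long at its +x end and a cone at its other end. 45 to 85 g. x runs along the tube; the point is on its axis, half-way along. All tubes are alike; they start lying in lanes of the rocker under the hold-down bar.
- cool_rack: Bystander: yellow cooling block, 128 x 86 x 46 mm, full of small orange-capped tubes, to the right of the work; the bench between it and the rocker is free. Origin under its middle.
- wash_bottle: Bystander: bottle, 56 mm across, 130 mm tall, standing beyond the gap between rocker and store. Origin under its middle.

How it is judged:
On the way, in this order (a step that is already met when the one before it is completed fails the run):
1. the hold-down bar has been lifted clear out of its brackets ((z of bar_grip in the frame of rocker above 0.19 m or horizontal distance between bar_grip and rocker above 0.08 m)), for 0.2 s.
2. every sample tube lies in a lane of the cold store (x of tube0_mid in the frame of store between -0.125 and 0.125 m and y of tube0_mid in the frame of store between -0.025 and 0.025 m and z of tube0_mid in the frame of store between 0.054 and 0.071 m and angle between the x axis of each of tube0_mid, tube1_mid, tube2_mid, tube3_mid and the y axis of store, either way round below 0.12 rad and x of tube1_mid in the frame of store between -0.125 and 0.125 m and y of tube1_mid in the frame of store between -0.025 and 0.025 m and z of tube1_mid in the frame of store between 0.054 and 0.071 m and x of tube2_mid in the frame of store between -0.125 and 0.125 m and y of tube2_mid in the frame of store between -0.025 and 0.025 m and z of tube2_mid in the frame of store between 0.054 and 0.071 m and x of tube3_mid in the frame of store between -0.125 and 0.125 m and y of tube3_mid in the frame of store between -0.025 and 0.025 m and z of tube3_mid in the frame of store between 0.054 and 0.071 m), for 0.2 s.
3. the cover is slid fully shut over the tubes (all of step 2 and value of joint cover below 0.006 m), for 0.2 s.
At the end, for the whole second after the job is handed in: Every tube lies in a store lane (axis 54-71 mm high, within 25 mm of the well's centre line, 0.12 rad of the lane); cover shut within 6 mm; bar flat in both brackets (grip point within 12 mm along, 10 mm across of rocker middle, 152-164 mm high, 0.06 rad); all at rest (all of step 3 and x of bar_grip in the frame of rocker between -0.012 and 0.012 m and y of bar_grip in the frame of rocker between -0.01 and 0.01 m and z of bar_grip in the frame of rocker between 0.152 and 0.164 m and angle between the x axis of bar_grip and the x axis of rocker, either way round below 0.06 rad and angle between bar_grip's own z axis and vertical below 0.08 rad and linear speed of each of tube0, tube1, tube2, tube3, bar below 0.02 m/s); the robot touches nothing.
It fails at once if the yellow cooling block is shoved or knocked over (distance of cool_rack from where it was at the start of the episode above 0.03 m or angle between cool_rack's own z axis and vertical above 0.5 rad).
It fails at once if the bottle is shoved or knocked over (distance of wash_bottle from where it was at the start of the episode above 0.03 m or angle between wash_bottle's own z axis and vertical above 0.5 rad).
Of tube0, tube1, tube2, tube3 only 2 to 4 are there at a start; the rules pass over those that are not, and their reading is None.
At some moment in a run one of bar, tube0, tube1, tube2, tube3 may be knocked a few centimetres aside while the robot is not near it.
Once in a run the grip may slacken for a moment while it holds something.
It also fails if it takes over 210 s, if anything falls off the work surface, if the arm or the gripper's body presses on something with over 40 N, if the wrist force passes 120 N, or if a joint passes its speed limit or range.

## Working session

There is one attempt and no reset: what is moved stays moved. The work goes in short steps, Python scripts to look and compute and a shell command to move; the robot and the scene stay as the last step left them, time stands still between calls to the robot, and variables do not carry over. Pictures are saved under pics/ and viewed, and the job is handed in when it is done.

```bash
ls; mkdir -p pics; cat > h.py <<'E'
import numpy as np, cv2
from bench import readout, grab_frame, workorder, r
from scipy.spatial.transform import Rotation as R
def snap(n,fn):
    f=grab_frame(n); cv2.imwrite('pics/'+fn+'.png',cv2.cvtColor(f['pixels'],cv2.COLOR_RGB2BGR)); return f
def K(f): return np.array([[f['fx'],0,f['cx']],[0,f['fy'],f['cy']],[0,0,1.]])
def ray(f,uv):
    p=cv2.undistortPoints(np.array(uv,float).reshape(-1,1,2),K(f),np.array(f['D'],float)).reshape(-1,2)
    Rm=cv2.Rodrigues(np.array(f['rvec'],float))[0]; t=np.array(f['tvec'],float).ravel()
    o=-Rm.T@t; d=np.c_[p,np.ones(len(p))]@Rm
    return o,d
def onz(f,uv,z):
    o,d=ray(f,uv); return o+d*((z-o[2])/d[:,2])[:,None]
def proj(f,P):
    return cv2.projectPoints(np.array(P,float).reshape(-1,1,3),np.array(f['rvec'],float),np.array(f['tvec'],float),K(f),np.array(f['D'],float))[0].reshape(-1,2)
E
python3 - <<'E'
from h import *
o=readout.get_obs(); print({k:np.round(v,3) for k,v in o.items()}); print(r.grip_depth, R.from_rotvec(o['orientation']).as_matrix().round(3))
for n in ['scene','side','wrist']:
    f=snap(n,n+'0'); print(n,f['fx'],f['D'],f['rvec'],f['tvec'])
E
```

```text
pics
{'clock': np.float64(0.0), 'joints': array([ 1.109,  0.478,  0.022,  1.556, -0.011,  1.109, -0.083]), 'qvel': array([-0.001,  0.001,  0.001,  0.001, -0.001,  0.002, -0.   ]), 'tau': array([ 1.0000e-03, -5.9645e+01,  1.6090e+00, -2.8120e+01,  1.3000e-02,
        9.0000e-03,  0.0000e+00]), 'tcp_pos': array([ 0.234, -0.633,  0.23 ]), 'orientation': array([-2.577e+00,  1.795e+00,  2.000e-03]), 'contact_force': array([ 0.32 ,  0.295, -1.204]), 'moment': array([ 0.035, -0.004,  0.039]), 'grip_width': np.float64(0.085)}
0.0187 [[ 0.346 -0.938 -0.001]
 [-0.938 -0.346  0.002]
 [-0.002  0.    -1.   ]]
scene 445.8796241007507 [-0.09234673  0.          0.          0.          0.        ] [ 1.29094662  2.02363458 -1.04982051] [ 0.35638385 -0.12646141  1.56652788]
side 459.6756872726871 [-0.0434537  0.         0.         0.         0.       ] [ 0.64378993 -2.57214739  1.24685873] [0.40662407 0.33972887 0.74451235]
wrist 320.23550970842007 [-0.01994531  0.          0.          0.          0.        ] [-2.38853372  1.66449824  0.22951165] [-0.6743908  -0.03460756  0.37922284]
```

View pics/scene0.png

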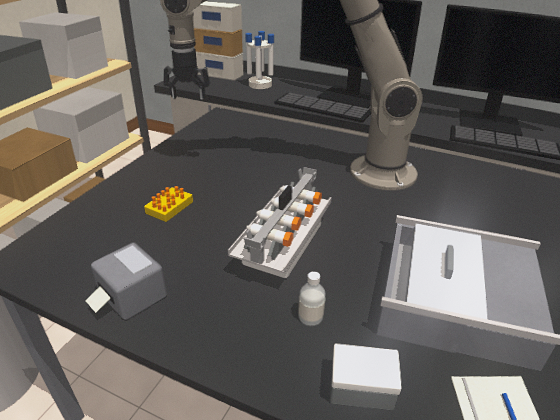

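View pics/side0.png

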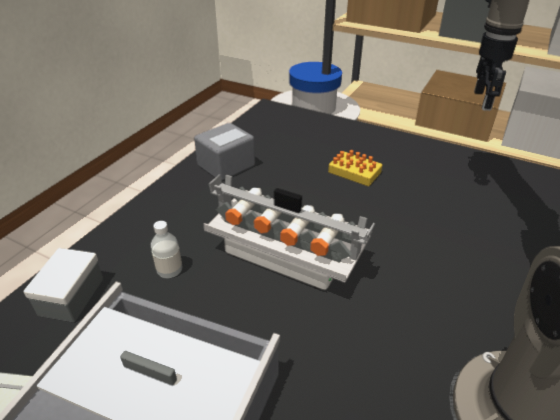

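View pics/wrist0.png

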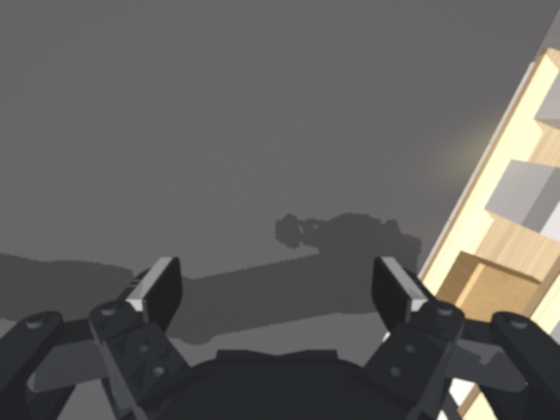

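The pictures show the bar seated on the rocker with four orange caps facing +y (scene about (315,198) to (288,240)). The cover is partly open, with its grip at scene (449,261). Next I'll crop in and measure.

```bash
python3 - <<'E'
import cv2
a=cv2.imread('pics/scene0.png');b=cv2.imread('pics/side0.png')
cv2.imwrite('pics/c1.png',cv2.resize(a[160:280,215:345],None,fx=5,fy=5,interpolation=cv2.INTER_CUBIC)[:600])
cv2.imwrite('pics/c2.png',cv2.resize(b[165:290,195:380],None,fx=4.3,fy=4.3,interpolation=cv2.INTER_CUBIC))
cv2.imwrite('pics/c3.png',cv2.resize(a[210:365,375:560],None,fx=3.8,fy=3.8,interpolation=cv2.INTER_CUBIC))
E
```

```text
(no output)
```

View pics/c1.png

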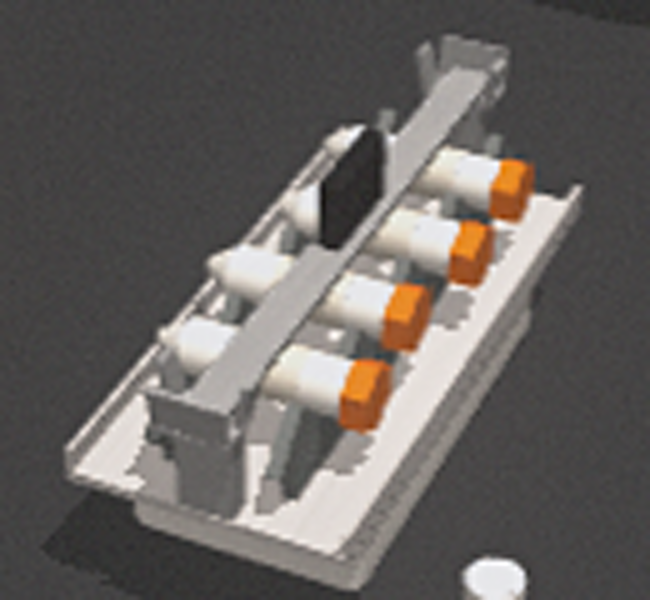

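View pics/c2.png

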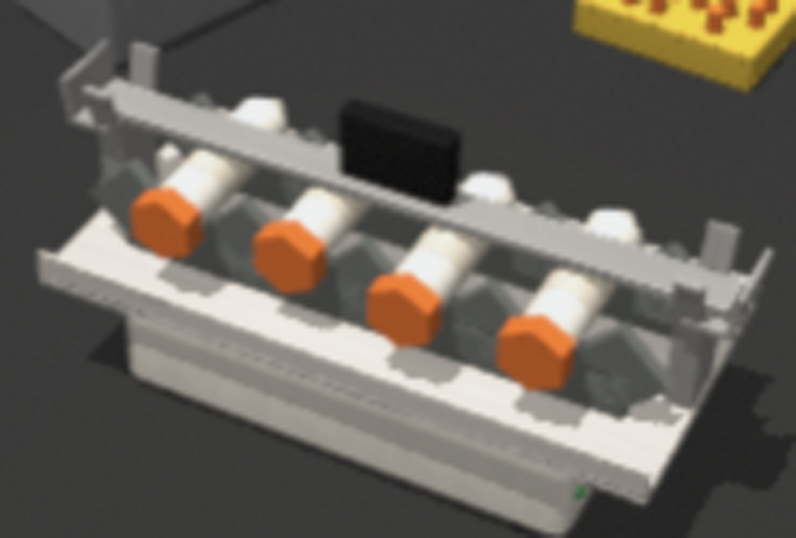

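View pics/c3.png

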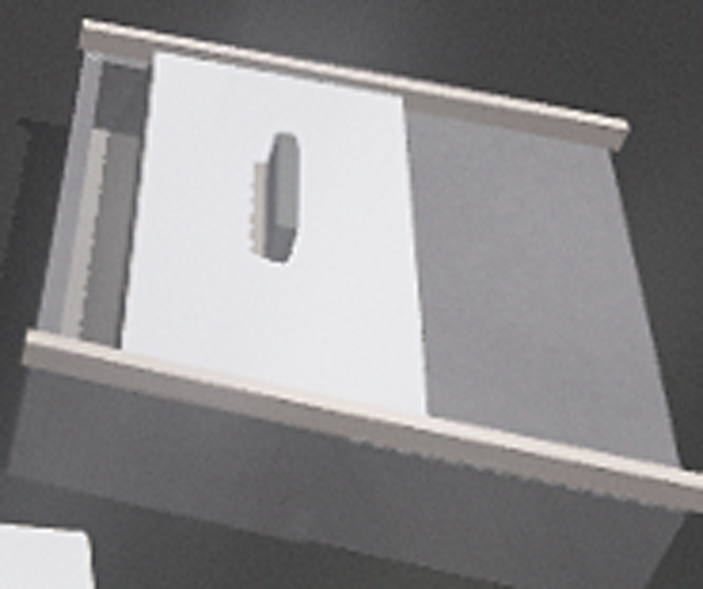

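```bash
cat >> h.py <<'E'
def tri(f,u,g,v):
    o1,d1=ray(f,[u]);o2,d2=ray(g,[v]);d1=d1[0]/np.linalg.norm(d1[0]);d2=d2[0]/np.linalg.norm(d2[0])
    s=np.linalg.lstsq(np.c_[d1,-d2],o2-o1,rcond=None)[0]
    a=o1+s[0]*d1;b=o2+s[1]*d2
    return (a+b)/2,np.linalg.norm(a-b)
def orange(f,amin=25):
    h=cv2.cvtColor(f['pixels'],cv2.COLOR_RGB2HSV)
    m=cv2.inRange(h,(5,170,120),(15,255,255))
    n,l,s,c=cv2.connectedComponentsWithStats(m)
    return [(c[i].round(1),s[i,4]) for i in range(1,n) if s[i,4]>amin]
E
python3 - <<'E'
from h import *
f=grab_frame('scene');g=grab_frame('side')
A=orange(f,40);B=orange(g,60);print(A,B)
A=sorted([a for a in A if a[0][0]>250],key=lambda a:-a[0][1]);B=sorted([b for b in B if b[0][1]>195],key=lambda b:b[0][0])
P=[]
for a,b in zip(A,B):
    p,e=tri(f,a[0],g,b[0]);P.append(p);print(p.round(4),e.round(4))
P=np.array(P);d=P[0]-P[-1];print(np.degrees(np.arctan2(d[1],d[0])),P.mean(0))
c1=lambda x,y:(215+x/5,160+y/5); c2=lambda x,y:(195+x/4.3,165+y/4.3); c3=lambda x,y:(375+x/3.8,210+y/3.8)
# grip top face far/near corner on +y side
for u,v in [((322,178),(345,102)),((384,128),(460,131))]:
    print('grip',tri(f,c1(*u),g,c2(*v)),onz(f,[c1(*u)],.178),onz(g,[c2(*v)],.178))
# rocker rim corners z .085
print('rim', onz(f,[c1(583,187),c1(68,448),c1(340,552)],.085), onz(g,[c2(40,252),c2(650,475)],.085))
# store guides outer corners z .108
print('store',onz(f,[c3(82,20),c3(630,122),c3(25,332),c3(703,480)],.108))
print('cover',onz(f,[c3(155,55),c3(123,348),c3(405,97),c3(428,413)],.101))
print('coverside',onz(g,[(158,318)],.101))
E
```

```text
[(array([316.8, 198.3]), np.int32(57)), (array([308.7, 210.5]), np.int32(71)), (array([295.8, 223.1]), np.int32(84)), (array([287.3, 238.8]), np.int32(100))] [(array([338.7, 158.1]), np.int32(79)), (array([349.5, 158.3]), np.int32(71)), (array([360.6, 161. ]), np.int32(113)), (array([232.8, 216.4]), np.int32(168)), (array([261.6, 224.3]), np.int32(190)), (array([288.2, 236.7]), np.int32(196)), (array([318.9, 246.5]), np.int32(218))]
[ 0.6223 -0.0952  0.1139] 0.0008
[ 0.5557 -0.1012  0.1141] 0.0008
[ 0.4898 -0.0927  0.114 ] 0.0013
[ 0.4241 -0.0952  0.1132] 0.0028
0.02726863303531003 [ 0.52299028 -0.09608033  0.11382233]
grip (array([ 0.54900568, -0.14975285,  0.17735014]), np.float64(0.001646747093049494)) [[ 0.548945   -0.15027135  0.178     ]] [[ 0.54834923 -0.14769375  0.178     ]]
grip (array([ 0.4887335 , -0.14516333,  0.1790055 ]), np.float64(0.008111798521897244)) [[ 0.49237109 -0.14127947  0.178     ]] [[ 0.49009779 -0.15266857  0.178     ]]
rim [[ 0.36185299 -0.07096189  0.085     ]
 [ 0.68867097 -0.21947597  0.085     ]
 [ 0.69912206 -0.07095222  0.085     ]] [[ 0.684331   -0.07470958  0.085     ]
 [ 0.35602162 -0.0761072   0.085     ]]
store [[0.40213957 0.12151569 0.108     ]
 [0.35763565 0.4813193  0.108     ]
 [0.70997782 0.15800156 0.108     ]
 [0.6686184  0.51063302 0.108     ]]
cover [[0.410929   0.17507668 0.101     ]
 [0.69209333 0.2098205  0.101     ]
 [0.38491533 0.33879477 0.101     ]
 [0.67156682 0.37155425 0.101     ]]
coverside [[0.5966124  0.18189349 0.101     ]]
```

```bash
cat >> h.py <<'E'
def go(pos,yaw=None,tcp=True):
    """print tool-frame shift mm and rotvec deg to reach TCP pos with tool x at world yaw deg, z down"""
    o=readout.get_obs(); T=R.from_rotvec(o['orientation']); p=np.array(o['tcp_pos'])
    if yaw is None:
        x=T.as_matrix()[:,0]; yaw=np.degrees(np.arctan2(x[1],x[0]))
    a=np.radians(yaw); M=np.c_[[np.cos(a),np.sin(a),0],[np.sin(a),-np.cos(a),0],[0,0,-1]]
    print('shift',(T.inv().apply(np.array(pos)-p)*1000).round(1),'rot',np.degrees((T.inv()*R.from_matrix(M)).as_rotvec()).round(1),'| yaw',round(yaw,1),'F',np.round(o['contact_force'],1),'w',round(float(o['grip_width'])*1000,1),'t',o['clock'])
E
python3 - <<'E'
from h import *
g=grab_frame('side');f=grab_frame('scene')
print(onz(g,[(338,158),(360,161),(330,168),(380,170)],.05), 'bottle',onz(f,[(313,277)],.13),onz(g,[(161,228)],.13))
go([.522,-.147,.33],-90)
E
```

```text
[[ 0.54937229 -0.51346899  0.05      ]
 [ 0.49016086 -0.52777555  0.05      ]
 [ 0.54909656 -0.45639658  0.05      ]
 [ 0.4273908  -0.51081443  0.05      ]] bottle [[0.73566846 0.0137154  0.13      ]] [[0.71776459 0.01920128 0.13      ]]
shift [-356.2 -438.7  -98.8] rot [ 0.   0.  20.3] | yaw -90 F [-0.1 -0.4 -0.5] w 85.2 t 0.35
```

```bash
python3 -m handwheel '0 0 -60 0 0 0 85; -36 -44 -99 0 0 4 85; -80 -98 -99 0 0 9 85; -120 -148 -99 0 0 12 85; -160 -197 -99 0 0 16 85; -200 -246 -99 0 0 20.3 85; -240 -296 -99 0 0 20.3 85; -280 -345 -99 0 0 20.3 85; -320 -394 -99 0 0 20.3 85; -356 -439 -99 0 0 20.3 85; -356 -439 -99 0 0 20.3 85; -356 -439 -99 0 0 20.3 85'
python3 - <<'E'
from h import *
f=snap('wrist','w1'); go([.522,-.147,.158],-90)
print(f['rvec'],f['tvec'])
E
```

```text
clock: 1.85
tcp_pos: [0.5225, -0.1467, 0.3302]
orientation: [2.223, -2.22, -0.0]
contact_force: [0.2, -0.8, -0.6]
grip_width: 0.0851
shift [ -1.5  -0.3 172.2] rot [ 0.  -0.  -0.1] | yaw -90 F [-0.1 -0.2 -0.1] w 85.4 t 1.9
[-2.07700688  2.075439    0.28377269] [-0.1473598   0.44192595  0.61419975]
```

View pics/w1.png

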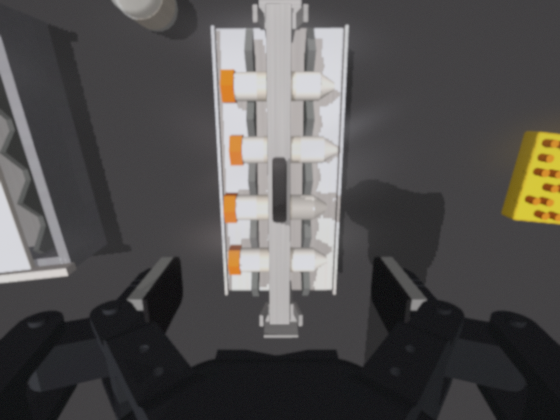

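The wrist view shows the whole rocker. The grip is at about (280,188), the bar is vertical in the picture, and the caps are at (228,86), (237,150), (231,208) and (235,260).

```bash
python3 - <<'E'
from h import *
f=grab_frame('wrist'); im=f['pixels'].astype(int)
m=(im.sum(2)<100).astype(np.uint8); m[:140]=0;m[235:]=0;m[:,:262]=0;m[:,300:]=0
n,l,s,c=cv2.connectedComponentsWithStats(m); i=1+s[1:,4].argmax(); x,y,w,h,_=s[i]; print(s[i],c[i])
print('grip top', onz(f,[(x+w/2,y),(x+w/2,y+h)],.178).round(4))
for row in (50,110,130,240,280,310): 
    g=im[row].sum(1); print(row,[(k,int(g[k])) for k in range(256,302,2)])
print('rim',onz(f,[(214,28),(347,28),(226,293),(337,293)],.085).round(4))
for a in orange(f): print(a, onz(f,[a[0]],.1145).round(4))
E
python3 - <<'E'
import cv2
a=cv2.imread('pics/w1.png');cv2.imwrite('pics/w1c.png',cv2.resize(a[0:345,205:360],None,fx=3.4,fy=3.4)[:590]);cv2.imwrite('pics/w1d.png',cv2.resize(a[0:345,205:360],None,fx=3.4,fy=3.4)[580:])
E
```

```text
Traceback (most recent call last):
ValueError: attempt to get argmax of an empty sequence
```

View pics/w1c.png

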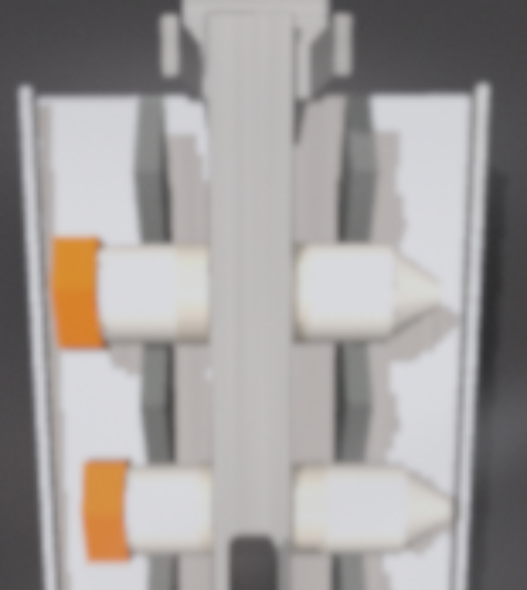

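View pics/w1d.png

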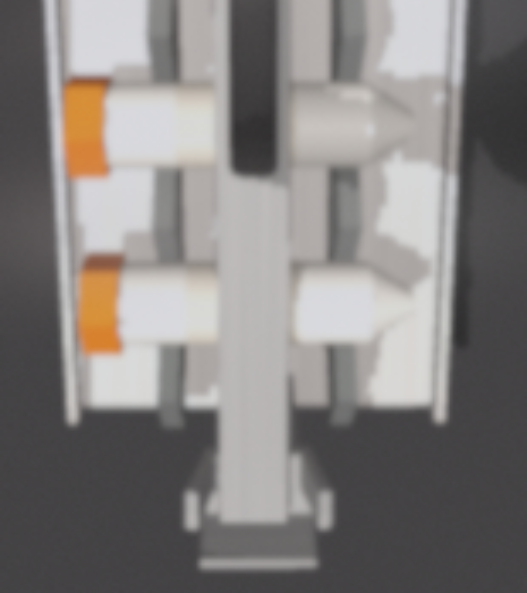

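```bash
python3 - <<'E'
from h import *
f=grab_frame('wrist'); im=f['pixels'].astype(int)
c=lambda x,y:(205+x/3.4,y/3.4)
print('cam',ray(f,[(280,200)])[0])
print('grip top far', onz(f,[c(255,536)],.178).round(4),'near bottom',onz(f,[c(254,580+178)],.138).round(4),'near top',onz(f,[c(254,580+130)],.178).round(4))
print('bar far/near',onz(f,[c(252,15),c(252,580+523)],.138).round(4))
print('rim',onz(f,[c(26,90),c(481,88),c(72,580+422),c(440,580+422)],.085).round(4))
m=cv2.inRange(cv2.cvtColor(f['pixels'],cv2.COLOR_RGB2HSV),(5,120,100),(20,255,255))
n,l,s,ce=cv2.connectedComponentsWithStats(m)
for i in range(1,n):
    if s[i,4]>80: print(ce[i].round(1),s[i,4],onz(f,[ce[i]],.118).round(4))
E
```

```text
cam [ 0.58970854 -0.14969063  0.47307701]
grip top far [[ 0.5543 -0.153   0.178 ]] near bottom [[ 0.4779 -0.1531  0.138 ]] near top [[ 0.5055 -0.1527  0.178 ]]
bar far/near [[ 0.6917 -0.1527  0.138 ]
 [ 0.3482 -0.1522  0.138 ]]
rim [[ 0.6867 -0.0805  0.085 ]
 [ 0.6868 -0.2269  0.085 ]
 [ 0.3573 -0.0804  0.085 ]
 [ 0.3567 -0.2282  0.085 ]]
[223.7  84.6] 401 [[ 0.6234 -0.095   0.118 ]]
[232.7 149.3] 314 [[ 0.5565 -0.1017  0.118 ]]
[550.3 141.2] 125 [[ 0.565  -0.4527  0.118 ]]
[543.9 155.6] 91 [[ 0.5491 -0.4488  0.118 ]]
[546.1 170.8] 175 [[ 0.532  -0.4552  0.118 ]]
[550.5 185.6] 113 [[ 0.5149 -0.4642  0.118 ]]
[227.3 206.6] 311 [[ 0.4913 -0.0929  0.118 ]]
[537.5 198.7] 168 [[ 0.4994 -0.4522  0.118 ]]
[546.6 213.3] 164 [[ 0.4816 -0.467   0.118 ]]
[231.6 260.1] 288 [[ 0.4242 -0.0951  0.118 ]]
```

```bash
python3 -c "
from h import *
go([.521,-.1518,.147],-90)"
```

```text
shift [  2.1   0.3 183.2] rot [ 0.  -0.1 -0.2] | yaw -90 F [ 0.3 -0.2 -1.4] w 84.9 t 2.0
```

```bash
python3 -m handwheel '3 0 40 0 0 0 50; 3 0 80 0 0 0 50; 3 0 120 0 0 0 50; 3 0 140 0 0 0 50; 3 0 140 0 0 0 50; 3 0 140 0 0 0 50'
python3 - <<'E'
from h import *
go([.521,-.1518,.147],-90); go([.521,-.1518,.147],-90)
f=snap('wrist','w2')
go([.521,-.1518,.147],-90)
E
```

```text
clock: 2.75
tcp_pos: [0.5227, -0.1513, 0.1914]
orientation: [-2.219, 2.224, -0.002]
contact_force: [-0.2, 0.5, 0.7]
grip_width: 0.05
shift [ 0.4  1.8 44.4] rot [-0.1 -0.  -0.1] | yaw -90 F [-0.2  0.5  0.7] w 50.0 t 2.75
shift [ 0.4  1.8 44.4] rot [-0.1 -0.  -0.1] | yaw -90 F [-0.2  0.5  0.7] w 50.0 t 2.75
shift [ 0.7  2.1 44.6] rot [-0.1 -0.  -0.1] | yaw -90 F [-0.5  0.1 -0.2] w 49.9 t 2.8
```

View pics/w2.png

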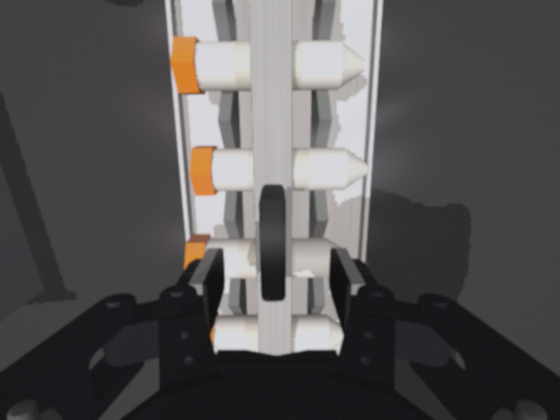

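The fingers straddle the grip block (block at about column 272, finger midline at about 277). I'll lower and close.

```bash
python3 -m handwheel '-1 2 22 0 0 0 50; -1 2 43 0 0 0 50; -1 2 43 0 0 0 40; -1 2 43 0 0 0 8; -1 2 43 0 0 0 8; -1 2 43 0 0 0 8; -1 2 43 0 0 0 8;-1 2 43 0 0 0 8;-1 2 43 0 0 0 8' 70
python3 - <<'E'
from h import *
go([.521,-.1518,.147],-90)
f=snap('wrist','w3');f=snap('side','s3')
E
```

```text
clock: 3.92
tcp_pos: [0.5214, -0.1492, 0.1489]
orientation: [-2.22, 2.221, -0.004]
contact_force: [-1.7, 0.6, 6.9]
grip_width: 0.0127
shift [2.6 0.4 1.9] rot [-0.1 -0.  -0. ] | yaw -90 F [-1.7  0.6  6.9] w 12.7 t 3.925
```

View pics/s3.png

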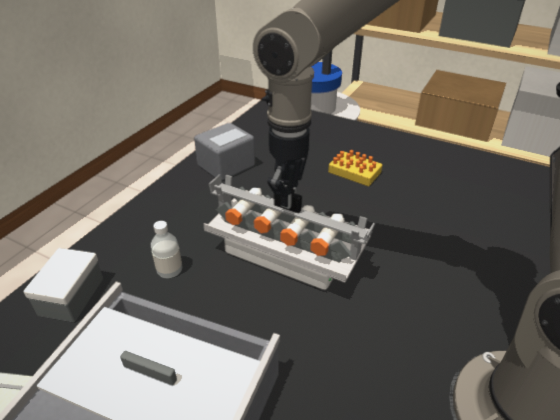

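```bash
python3 -m handwheel '0 0 -15 0 0 0 8; 0 0 -35 0 0 0 8; 0 0 -60 0 0 0 8; 0 0 -85 0 0 0 8; 20 0 -90 0 0 0 8; 60 0 -90 0 0 0 8; 100 0 -90 0 0 0 8; 140 0 -90 0 0 0 8; 175 0 -90 0 0 0 8; 185 0 -90 0 0 0 8; 185 0 -90 0 0 0 8;185 0 -90 0 0 0 8'
python3 - <<'E'
from h import *
go([.521,-.335,.017],-90)
f=snap('side','s4');f=snap('wrist','w4')
E
```

```text
clock: 5.52
tcp_pos: [0.5207, -0.3322, 0.2374]
orientation: [-2.223, 2.219, 0.001]
contact_force: [0.1, 0.5, -4.3]
grip_width: 0.0129
shift [  3.   -0.3 220.4] rot [-0.   0.1  0.1] | yaw -90 F [ 0.1  0.5 -4.3] w 12.9 t 5.525
```

View pics/s4.png

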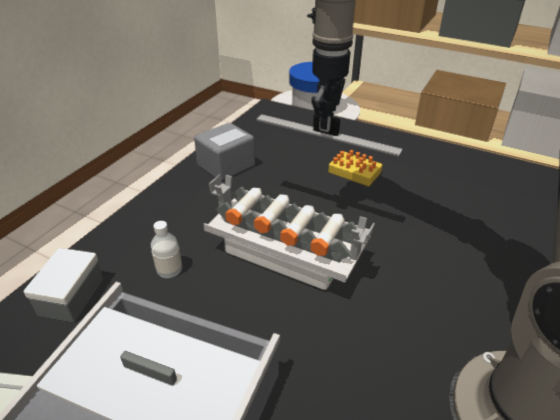

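View pics/w4.png

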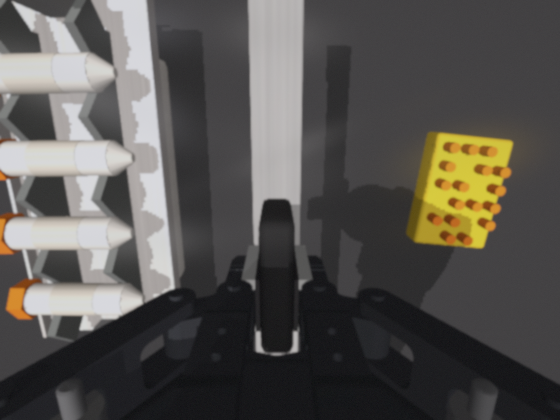

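```bash
python3 -m handwheel '1 0 50 0 0 0 8; 1 0 100 0 0 0 8; 1 0 150 0 0 0 8; 1 0 185 0 0 0 8; 1 0 205 0 0 0 8; 1 0 214 0 0 0 8; 1 0 219 0 0 0 8; 1 0 219 0 0 0 8'
python3 -c "
from h import *
go([.521,-.335,.017],-90)"
```

```text
clock: 6.62
tcp_pos: [0.5209, -0.3355, 0.0192]
orientation: [-2.221, 2.222, -0.002]
contact_force: [-0.4, -0.3, -4.0]
grip_width: 0.0131
shift [-0.5 -0.1  2.2] rot [-0.1 -0.  -0. ] | yaw -90 F [-0.4 -0.3 -4. ] w 13.1 t 6.625
```

```bash
python3 -m handwheel '0 0 2 0 0 0 8; 0 0 4 0 0 0 8; 0 0 4 0 0 0 8; 0 0 3 0 0 0 8'; python3 -m handwheel '0 0 0 0 0 0 50; 0 0 0 0 0 0 50;0 0 0 0 0 0 50; 0 0 -30 0 0 0 50; 0 0 -80 0 0 0 50; 0 0 -130 0 0 0 50; 0 0 -190 0 0 0 50; 0 0 -250 0 0 0 50; 0 0 -280 0 0 0 50;0 0 -280 0 0 0 50'
python3 - <<'E'
from h import *
f=snap('wrist','w5')
# next: over store cover grip view
go([.56,.26,.33],96.85); go([.56,.26,.33],-83.15)
E
```

```text
clock: 7.12
tcp_pos: [0.521, -0.3356, 0.0169]
orientation: [-2.22, 2.222, -0.003]
contact_force: [0.4, 0.3, -0.6]
grip_width: 0.0129
clock: 8.38
tcp_pos: [0.5216, -0.3358, 0.2984]
orientation: [-2.22, 2.221, -0.009]
contact_force: [0.1, -1.1, -0.9]
grip_width: 0.0502
shift [-595.3  -39.2  -34.4] rot [-1.000e-01  1.000e-01  1.731e+02] | yaw 96.8 F [-0.2  0.4 -0.9] w 49.9 t 8.425
shift [-595.3  -39.2  -34.4] rot [-0.1 -0.1 -6.9] | yaw -83.2 F [-0.2  0.4 -0.9] w 49.9 t 8.425
```

View pics/w5.png

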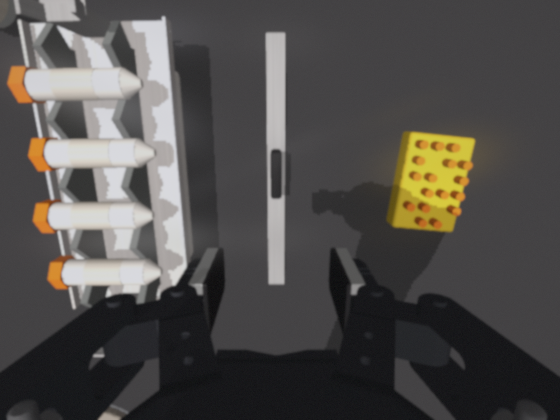

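The bar lies flat on the bench with its grip at (276,174). Next is the store cover.

```bash
python3 -m handwheel '-50 0 -34 0 0 0 50; -110 -8 -34 0 0 -2 50; -170 -12 -34 0 0 -4 50; -230 -16 -34 0 0 -6.9 50; -290 -20 -34 0 0 -6.9 50; -350 -24 -34 0 0 -6.9 50; -410 -28 -34 0 0 -6.9 50; -470 -32 -34 0 0 -6.9 50; -530 -36 -34 0 0 -6.9 50; -570 -39 -34 0 0 -6.9 50; -595 -39 -34 0 0 -6.9 50; -595 -39 -34 0 0 -6.9 50'
python3 - <<'E'
from h import *
f=snap('wrist','w6'); go([.54,.274,.13],-83.15)
E
```

```text
clock: 9.93
tcp_pos: [0.558, 0.2621, 0.3271]
orientation: [2.353, -2.077, -0.004]
contact_force: [1.0, -0.3, 0.1]
grip_width: 0.0498
shift [-16.3  16.3 197.3] rot [ 0.2 -0.1  0.1] | yaw -83.2 F [-0.1 -0.9 -0. ] w 50.0 t 9.975
```

View pics/w6.png

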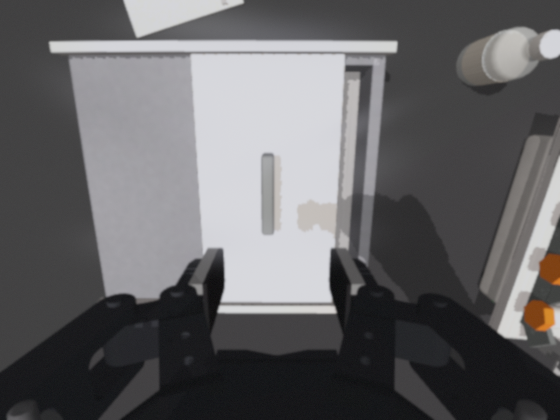

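The cover is well in view, with its grip at (268,194), the right edge at column 340 and the outer guide at row 46.

```bash
python3 - <<'E'
from h import *
f=grab_frame('wrist'); im=cv2.imread('pics/w6.png')
cv2.imwrite('pics/w6c.png',cv2.resize(im[20:320,40:410],None,fx=2,fy=2,interpolation=cv2.INTER_CUBIC))
P=lambda uv,z:onz(f,[uv],z)[0].round(4)
print('guide far outer',P((52,42),.108),P((396,41),.108),'guide near outer (.108)',P((345,311),.108),P((220,311),.108))
print('cover far edge?',P((193,54),.101),P((345,54),.101),'left',P((201,240),.101),'right',P((339,240),.101))
print('grip top',P((267.5,153),.131),P((267.5,235),.101),P((262,195),.131),P((273,195),.131))
E
```

```text
guide far outer [0.6742 0.5086 0.108 ] [0.7172 0.1545 0.108 ] guide near outer (.108) [0.3971 0.1503 0.108 ] [0.3776 0.3112 0.108 ]
cover far edge? [0.6802 0.3635 0.101 ] [0.6997 0.2035 0.101 ] left [0.4703 0.3426 0.101 ] right [0.4909 0.1735 0.101 ]
grip top [0.5893 0.2727 0.131 ] [0.4868 0.2618 0.101 ] [0.5435 0.2735 0.131 ] [0.545  0.2617 0.131 ]
```

View pics/w6c.png

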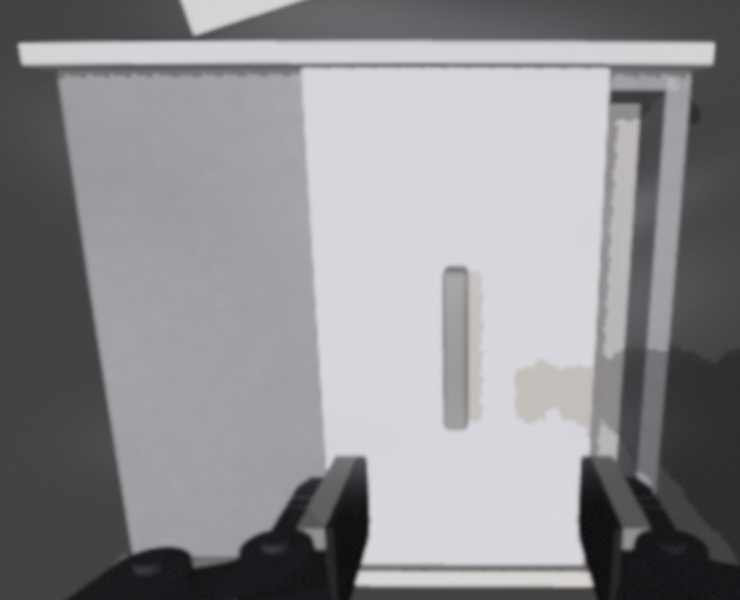

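```bash
python3 -m handwheel '-6 16 50 0 0 0 50; -9 16 100 0 0 0 50; -9 16 150 0 0 0 50; -9 16 180 0 0 0 50; -9 16 180 0 0 0 50'
python3 -c "
from h import *
go([.541,.269,.106],-83.1)
snap('wrist','w7')"
```

```text
clock: 10.65
tcp_pos: [0.5414, 0.2638, 0.1466]
orientation: [2.344, -2.083, -0.002]
contact_force: [0.3, -0.1, 0.1]
grip_width: 0.0503
shift [-5.3 -0.4 40.6] rot [ 0.3 -0.2 -0.1] | yaw -83.1 F [ 0.3 -0.1  0.1] w 50.3 t 10.65
```

View pics/w7.png

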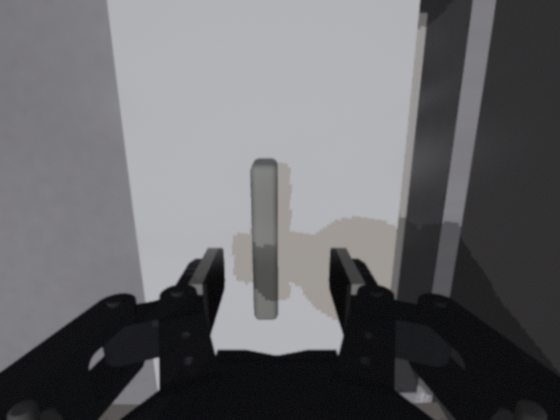

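```bash
python3 -m handwheel '-5 -4 20 0 0 0 50; -5 -4 39 0 0 0 50; -5 -4 39 0 0 0 30; -5 -4 39 0 0 0 8; -5 -4 39 0 0 0 8; -5 -4 39 0 0 0 8; -5 -4 39 0 0 0 8' 40
python3 -c "
from h import *
go([.541-.1205*.12,.269+.9927*.12,.106],-83.1)"
```

```text
clock: 11.58
tcp_pos: [0.546, 0.2723, 0.1106]
orientation: [-2.351, 2.084, -0.0]
contact_force: [-0.4, -0.5, -1.1]
grip_width: 0.0134
shift [-117.4    5.5    4.5] rot [-0. -0. -0.] | yaw -83.1 F [-0.4 -0.5 -1.1] w 13.4 t 11.575
```

```bash
python3 -m handwheel '-15 0 0 0 0 0 8; -35 0 0 0 0 0 8; -60 0 0 0 0 0 8; -85 0 0 0 0 0 8; -105 0 0 0 0 0 8; -114 0 0 0 0 0 8; -114 0 0 0 0 0 8'
python3 -m handwheel '-2 0 0 0 0 0 8; -3 0 0 0 0 0 8; -3 0 0 0 0 0 8'
```

```text
clock: 12.45
tcp_pos: [0.532, 0.3874, 0.1106]
orientation: [-2.35, 2.082, 0.002]
contact_force: [-1.6, 1.4, 1.7]
grip_width: 0.0132
clock: 12.82
tcp_pos: [0.5319, 0.3875, 0.1105]
orientation: [2.349, -2.085, 0.001]
contact_force: [-3.1, -2.5, 4.4]
grip_width: 0.0133
```

```bash
python3 -m handwheel '-2 0 0 0 0 0 8; -3 0 0 0 0 0 8; -3 0 0 0 0 0 8'
```

```text
clock: 13.2
tcp_pos: [0.5316, 0.3907, 0.1106]
orientation: [2.349, -2.085, 0.0]
contact_force: [-2.9, -2.4, 5.0]
grip_width: 0.0132
```

```bash
python3 -m handwheel '-2 0 0 0 0 0 8; -4 0 0 0 0 0 8; -4 0 0 0 0 0 8';python3 -m handwheel '0 0 0 0 0 0 50;0 0 0 0 0 0 50; 0 0 -30 0 0 0 50;0 0 -80 0 0 0 50; 50 20 -130 0 0 0 50; 100 20 -180 0 0 0 50; 140 20 -210 0 0 0 50; 140 20 -210 0 0 0 50; 140 20 -210 0 0 0 50'
python3 - <<'E'
from h import *
f=snap('wrist','w8')
go([.423,-.147,.2],0);go([.423,-.147,.2],180)
E
```

```text
clock: 13.58
tcp_pos: [0.5315, 0.3914, 0.1105]
orientation: [2.344, -2.084, 0.005]
contact_force: [-4.3, -9.1, 10.1]
grip_width: 0.013
clock: 14.7
tcp_pos: [0.528, 0.2543, 0.3202]
orientation: [-2.35, 2.084, 0.0]
contact_force: [0.9, -0.3, -1.1]
grip_width: 0.05
shift [386.6 152.  119.3] rot [  0.    0.1 -83.1] | yaw 0 F [ 0.3  1.4 -1. ] w 50.0 t 14.75
shift [386.6 152.  119.3] rot [ 0.1 -0.  96.9] | yaw 180 F [ 0.3  1.4 -1. ] w 50.0 t 14.75
```

View pics/w8.png

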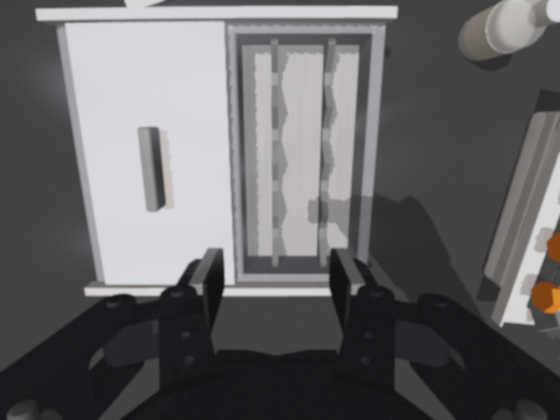

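The cover is fully open. The two cradle bars in the well are at columns 275 and 328, with ridges visible along them.

```bash
python3 - <<'E'
from h import *
f=grab_frame('wrist'); im=cv2.imread('pics/w8.png')
cv2.imwrite('pics/w8c.png',cv2.resize(im[0:300,220:400],None,fx=4,fy=4,interpolation=cv2.INTER_CUBIC)[:600])
cv2.imwrite('pics/w8d.png',cv2.resize(im[0:300,220:400],None,fx=4,fy=4,interpolation=cv2.INTER_CUBIC)[600:])
P=lambda uv,z:onz(f,[uv],z)[0].round(4)
print('guide far outer',P((39,15),.108),P((396,13),.108))
E
```

```text
guide far outer [0.666 0.511 0.108] [0.7091 0.1576 0.108 ]
```

View pics/w8c.png

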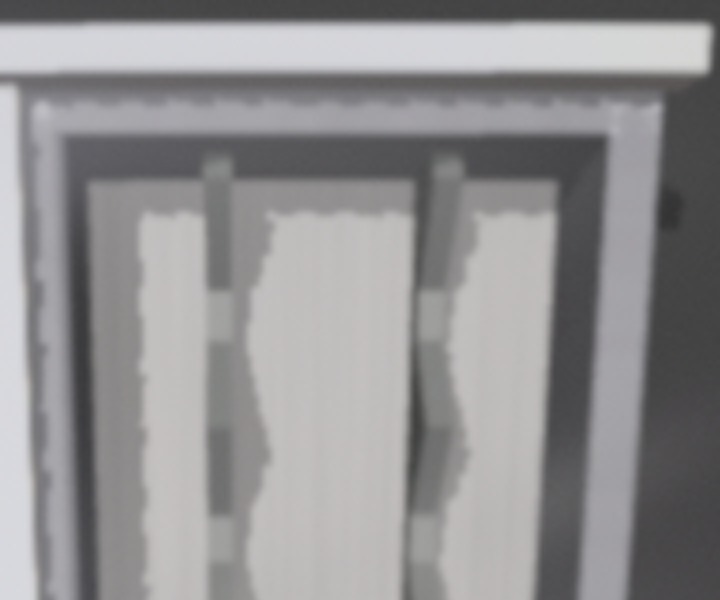

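View pics/w8d.png

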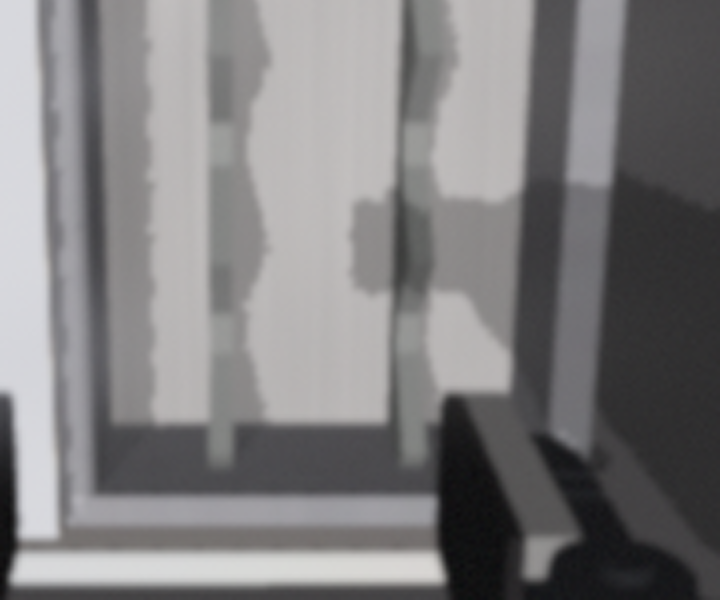

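```bash
python3 - <<'E'
from h import *
f=grab_frame('wrist')
px=lambda x,y:(220+x/4,y/4)
L=[(220,316),(221,540),(221,743),(223,933)];Rr=[(431,316),(424,540),(417,743),(411,933)]
A=onz(f,[px(*p) for p in L],.05);B=onz(f,[px(*p) for p in Rr],.05)
print(A.round(4),B.round(4)); M=(A+B)/2; print(M.round(4),M.mean(0)); d=M[0]-M[3]; print(np.degrees(np.arctan2(d[1],d[0])),np.linalg.norm(d)); e=(A-B).mean(0);print(np.degrees(np.arctan2(-e[0],e[1])),np.linalg.norm(e))
# rocker view go
E
```

```text
[[0.6389 0.2707 0.05  ]
 [0.5733 0.2624 0.05  ]
 [0.5087 0.2546 0.05  ]
 [0.443  0.2459 0.05  ]] [[0.6466 0.2076 0.05  ]
 [0.5811 0.1991 0.05  ]
 [0.5165 0.1908 0.05  ]
 [0.4508 0.1821 0.05  ]]
[[0.6428 0.2391 0.05  ]
 [0.5772 0.2307 0.05  ]
 [0.5126 0.2227 0.05  ]
 [0.4469 0.214  0.05  ]] [0.54487316 0.22665287 0.05      ]
7.3076020193473425 0.19740890636526032
7.003929241352563 0.0639778680711301
```

```bash
python3 -c "
from h import *
go([.6225,-.147,.20],0); print(readout.get_obs()['joints'])"
```

```text
shift [411.2 -45.9 118.6] rot [  0.1   0.1 -83. ] | yaw 0 F [-0.7  0.7 -0.1] w 50.1 t 14.85
[-0.16748473  0.30224772 -0.49142769  1.63816521  0.14763369  1.24058348
 -2.13649271]
```

```bash
python3 -m handwheel '20 0 0 0 0 -10 50; 70 -5 0 0 0 -20 50; 120 -10 0 0 0 -30 50; 170 -15 0 0 0 -40 50; 220 -20 0 0 0 -50 50; 270 -25 0 0 0 -60 50; 320 -32 20 0 0 -70 50; 360 -40 50 0 0 -80 50; 395 -46 90 0 0 -83 50; 411 -46 118 0 0 -83 50; 411 -46 118 0 0 -83 50; 411 -46 118 0 0 -83 50'
python3 -c "
from h import *
snap('wrist','w9')
go([.6225,-.147,.098],0); print(readout.get_obs()['joints'])"
```

```text
clock: 16.35
tcp_pos: [0.6236, -0.1462, 0.203]
orientation: [-3.14, -0.0, -0.001]
contact_force: [0.8, 0.7, 1.4]
grip_width: 0.0502
shift [ -1.7   0.9 105.7] rot [-0.  -0.1  0. ] | yaw 0 F [-0.6 -0.2 -0.8] w 49.9 t 16.4
[ 0.5053724   0.49613069 -0.51406397  1.64337975  0.26893386  1.07116406
 -0.08585701]
```

View pics/w9.png

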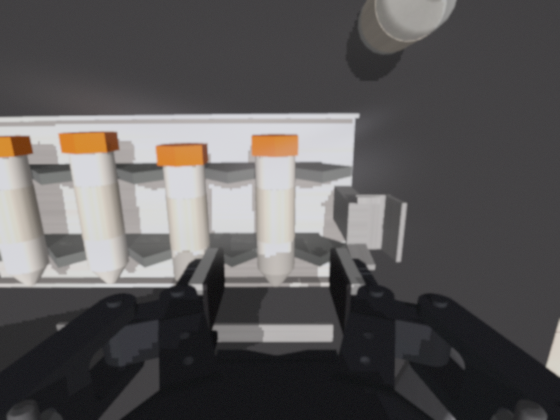

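```bash
python3 -c "
from h import *
f=grab_frame('wrist');print(onz(f,[(335,188),(353,245),(372,265)],.155).round(4),onz(f,[(353,200),(350,240)],.132).round(4))"
```

```text
[[ 0.6601 -0.1199  0.155 ]
 [ 0.6735 -0.1574  0.155 ]
 [ 0.687  -0.1715  0.155 ]] [[ 0.6773 -0.1334  0.132 ]
 [ 0.6771 -0.163   0.132 ]]
```

```bash
python3 -m handwheel '-2 1 30 0 0 0 40; -2 1 60 0 0 0 40; -2 1 85 0 0 0 40; -2 1 103 0 0 0 40; -2 1 103 0 0 0 40; -2 1 103 0 0 0 20; -2 1 103 0 0 0 20; -2 1 103 0 0 0 20; -2 1 103 0 0 0 20' 40
python3 -c "
from h import *
go([.6432,.2389,.20],7.1)"
```

```text
clock: 17.58
tcp_pos: [0.6218, -0.1495, 0.1005]
orientation: [3.141, -0.003, 0.003]
contact_force: [0.4, 0.3, 5.6]
grip_width: 0.0275
shift [  20.8 -388.4  -99.6] rot [ 0.  -0.1 -7.2] | yaw 7.1 F [0.4 0.3 5.6] w 27.5 t 17.575
```

```bash
python3 -m handwheel '0 0 -40 0 0 0 20; 0 0 -90 0 0 0 20; -10 -40 -110 0 0 0 20; -20 -90 -110 0 0 -2 20; -20 -140 -110 0 0 -4 20; -10 -190 -110 0 0 -6 20; 0 -240 -110 0 0 -7.2 20; 10 -290 -110 0 0 -7.2 20; 20 -340 -105 0 0 -7.2 20; 21 -375 -100 0 0 -7.2 20; 21 -388 -100 0 0 -7.2 20; 21 -388 -100 0 0 -7.2 20'
python3 -c "
from h import *
snap('wrist','w10')
go([.6432,.2389,.048],7.1)"
```

```text
clock: 19.08
tcp_pos: [0.6425, 0.2384, 0.1991]
orientation: [3.135, 0.195, -0.001]
contact_force: [0.2, -1.1, -0.8]
grip_width: 0.0277
shift [  0.5  -2.2 151.2] rot [ 0.1  0.  -0.1] | yaw 7.1 F [ 0.1 -0.  -0.1] w 28.0 t 19.125
```

View pics/w10.png

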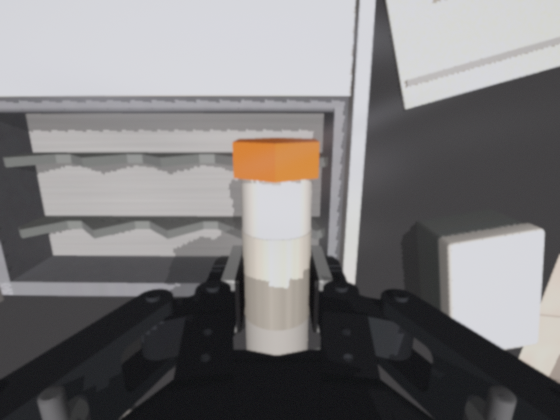

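```bash
python3 -m handwheel '0 -1 40 0 0 0 20; 0 -1 80 0 0 0 20; 0 -1 110 0 0 0 20; 0 -1 130 0 0 0 20; 0 -1 143 0 0 0 20; 0 -1 149 0 0 0 20; 0 -1 149 0 0 0 20'
python3 -c "
from h import *
go([.6432,.2389,.0505],7.1)"
```

```text
clock: 20.0
tcp_pos: [0.6433, 0.2395, 0.0511]
orientation: [-3.135, -0.193, -0.002]
contact_force: [0.2, 0.3, -0.4]
grip_width: 0.0279
shift [-0.2  0.6  0.6] rot [-0.  -0.1 -0.1] | yaw 7.1 F [ 0.2  0.3 -0.4] w 27.9 t 20.0
```

Just at seat height. Release, rise, and go to the next tube.

```bash
python3 -m handwheel '0 0 1 0 0 0 38; 0 0 1 0 0 0 38; 0 0 1 0 0 0 38; 0 0 -25 0 0 0 38; 0 0 -70 0 0 0 38; 0 0 -120 0 0 0 38; 0 0 -170 0 0 0 38; 0 0 -170 0 0 0 38'
python3 -c "
from h import *
f=snap('wrist','w11')
go([.556,-.1535,.20],0)"
```

```text
clock: 21.0
tcp_pos: [0.6456, 0.2409, 0.2259]
orientation: [-3.132, -0.193, -0.015]
contact_force: [0.3, -0.1, 0.5]
grip_width: 0.0379
shift [-136.   379.7   21.8] rot [-0.1 -0.3  7. ] | yaw 0 F [-0.1  0.3 -0.1] w 38.3 t 21.05
```

View pics/w11.png

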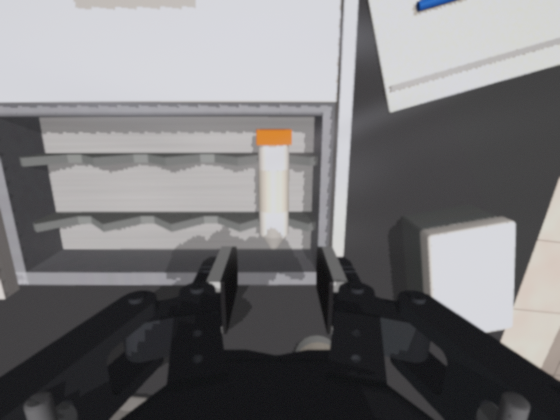

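Tube 1 lies in the far lane (about (274,185)). On to tube 2.

```bash
python3 -m handwheel '-30 30 0 0 0 0 45; -65 85 0 0 0 2 45; -85 145 0 0 0 4 45; -100 205 0 0 0 6 45; -112 260 0 0 0 7 45; -124 320 10 0 0 7 45; -134 365 20 0 0 7 45; -136 380 22 0 0 7 45; -136 380 22 0 0 7 45; -136 380 22 0 0 7 45'
python3 -c "
from h import *
f=snap('wrist','w12')
go([.556,-.1535,.10],0)"
```

```text
clock: 22.3
tcp_pos: [0.5549, -0.1522, 0.1983]
orientation: [-3.141, -0.006, -0.001]
contact_force: [0.4, -0.5, -0.4]
grip_width: 0.0448
shift [ 1.   1.5 98.5] rot [-0.  -0.   0.3] | yaw 0 F [ 0.4  0.2 -0.3] w 44.6 t 22.35
```

View pics/w12.png

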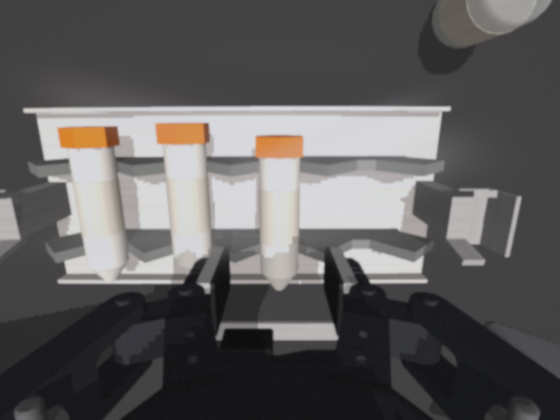

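```bash
python3 -m handwheel '2 1 30 0 0 0 42; 2 1 60 0 0 0 42; 2 1 85 0 0 0 42; 2 1 98 0 0 0 42; 2 1 98 0 0 0 42; 2 1 98 0 0 0 20; 2 1 98 0 0 0 20; 2 1 98 0 0 0 20; 2 1 98 0 0 0 20' 40
python3 -c "
from h import *
go([.5777,.2308,.20],7.1)"
```

```text
clock: 23.48
tcp_pos: [0.5573, -0.1554, 0.1013]
orientation: [3.141, 0.002, 0.003]
contact_force: [-0.5, -0.2, 5.5]
grip_width: 0.0277
shift [  21.1 -386.1  -98.8] rot [ 0.  -0.1 -7. ] | yaw 7.1 F [-0.5 -0.2  5.5] w 27.7 t 23.475
```

```bash
python3 -m handwheel '0 0 -40 0 0 0 20; 0 0 -90 0 0 0 20; 0 -40 -105 0 0 0 20; 0 -90 -105 0 0 -2 20; 2 -140 -105 0 0 -4 20; 5 -190 -105 0 0 -6 20; 10 -240 -105 0 0 -7 20; 15 -290 -105 0 0 -7 20; 20 -340 -100 0 0 -7 20; 21 -375 -99 0 0 -7 20; 21 -387 -99 0 0 -7 20; 21 -387 -99 0 0 -7 20'
python3 -c "
from h import *
snap('wrist','w13')
go([.5777,.2308,.0515],7.1)"
```

```text
clock: 24.98
tcp_pos: [0.5768, 0.2313, 0.1991]
orientation: [3.135, 0.195, -0.001]
contact_force: [-0.2, -0.7, -1.0]
grip_width: 0.0277
shift [  0.7  -1.  147.5] rot [ 0.1  0.  -0.1] | yaw 7.1 F [-0.4 -1.  -1.6] w 28.4 t 25.025
```

View pics/w13.png

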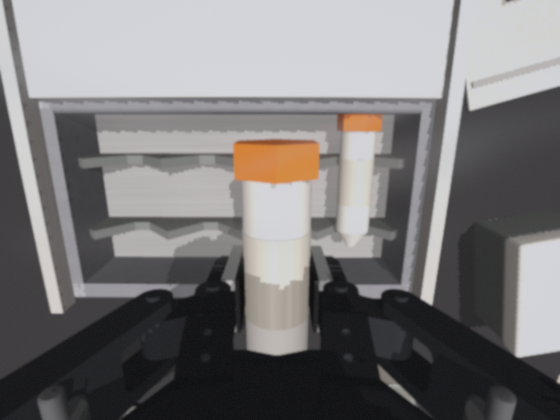

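```bash
python3 -m handwheel '0 -1 40 0 0 0 20; 0 -1 80 0 0 0 20; 0 -1 110 0 0 0 20; 0 -1 130 0 0 0 20; 0 -1 143 0 0 0 20; 0 -1 148 0 0 0 20; 0 -1 148 0 0 0 20'
python3 -c "
from h import *
go([.5777,.2308,.0515],7.1)"
python3 -m handwheel '0 0 1 0 0 0 38; 0 0 1 0 0 0 38; 0 0 1 0 0 0 38; 0 0 -25 0 0 0 38; 0 0 -70 0 0 0 38; 0 0 -120 0 0 0 38; 0 0 -160 0 0 0 38; 0 0 -160 0 0 0 38'
python3 -c "
from h import *
f=snap('wrist','w14')
go([.490,-.146,.20],0)"
```

```text
clock: 25.9
tcp_pos: [0.5776, 0.2327, 0.0521]
orientation: [-3.135, -0.193, -0.002]
contact_force: [0.6, 0.4, -0.6]
grip_width: 0.0279
shift [-0.2  1.9  0.6] rot [-0.  -0.1 -0.1] | yaw 7.1 F [ 0.6  0.4 -0.6] w 27.9 t 25.9
clock: 26.9
tcp_pos: [0.5786, 0.234, 0.2153]
orientation: [-3.133, -0.194, -0.01]
contact_force: [0.3, -0.4, -0.3]
grip_width: 0.0378
shift [-133.5  365.4   12.3] rot [-0.  -0.2  7.1] | yaw 0 F [ 0.4 -0.1 -1.4] w 37.9 t 26.95
```

View pics/w14.png

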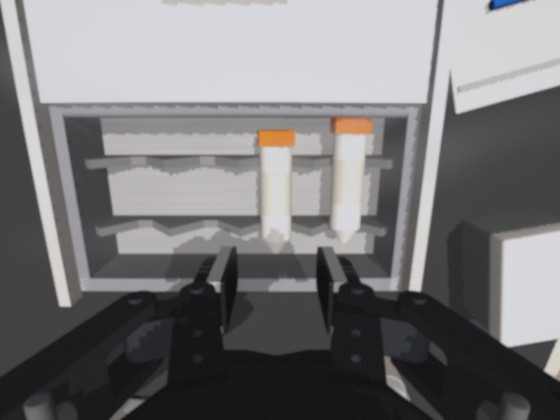

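Two tubes lie in lanes (columns 276 and 347). Third tube next.

```bash
python3 -m handwheel '-15 40 0 0 0 0 45; -35 95 0 0 0 2 45; -55 150 0 0 0 4 45; -75 205 0 0 0 6 45; -95 260 0 0 0 7 45; -115 310 6 0 0 7 45; -130 350 10 0 0 7 45; -133 365 12 0 0 7 45; -133 365 12 0 0 7 45; -133 365 12 0 0 7 45'
python3 -c "
from h import *
f=snap('wrist','w15')
go([.490,-.146,.10],0)"
```

```text
clock: 28.2
tcp_pos: [0.4902, -0.144, 0.1991]
orientation: [-3.141, -0.006, 0.0]
contact_force: [-0.9, -0.7, 0.3]
grip_width: 0.0449
shift [-0.3  2.2 99.3] rot [-0.  -0.   0.2] | yaw 0 F [0.6 0.  0.1] w 44.9 t 28.25
```

View pics/w15.png

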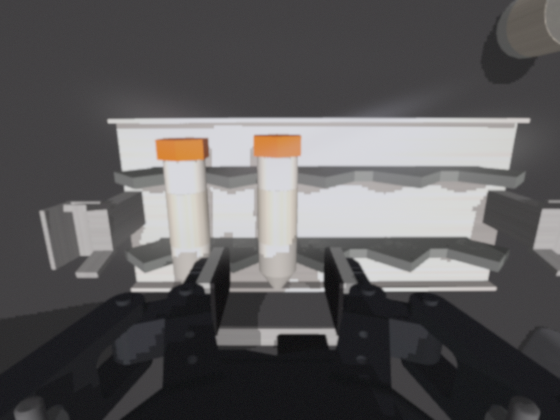

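```bash
python3 -m handwheel '0 1 30 0 0 0 42; 0 1 60 0 0 0 42; 0 1 85 0 0 0 42; 0 1 98 0 0 0 42; 0 1 98 0 0 0 42; 0 1 98 0 0 0 20; 0 1 98 0 0 0 20; 0 1 98 0 0 0 20; 0 1 98 0 0 0 20' 40
python3 -c "
from h import *
go([.5123,.2226,.20],7.1)"
```

```text
clock: 29.38
tcp_pos: [0.4906, -0.147, 0.1022]
orientation: [3.141, 0.002, 0.003]
contact_force: [0.7, -0.0, 5.6]
grip_width: 0.0275
shift [  22.3 -369.6  -97.9] rot [ 0.  -0.1 -7. ] | yaw 7.1 F [ 0.7 -0.   5.6] w 27.5 t 29.375
```

```bash
python3 -m handwheel '0 0 -40 0 0 0 20; 0 0 -90 0 0 0 20; 0 -40 -105 0 0 0 20; 0 -90 -105 0 0 -2 20; 2 -140 -105 0 0 -4 20; 5 -190 -105 0 0 -6 20; 10 -240 -105 0 0 -7 20; 15 -290 -105 0 0 -7 20; 20 -335 -100 0 0 -7 20; 22 -360 -98 0 0 -7 20; 22 -370 -98 0 0 -7 20; 22 -370 -98 0 0 -7 20'
python3 -c "
from h import *
snap('wrist','w16')
go([.5123,.2226,.0522],7.1)"
```

```text
clock: 30.88
tcp_pos: [0.5111, 0.2227, 0.1991]
orientation: [3.135, 0.194, -0.001]
contact_force: [-0.4, -0.5, -0.4]
grip_width: 0.0278
shift [  1.1  -0.9 147. ] rot [ 0.1  0.  -0.1] | yaw 7.1 F [ 0.5 -0.8 -0.1] w 27.8 t 30.925
```

View pics/w16.png

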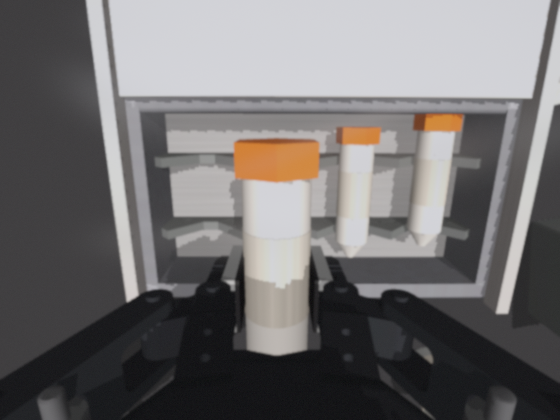

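```bash
python3 -m handwheel '1 -1 40 0 0 0 20; 1 -1 80 0 0 0 20; 1 -1 110 0 0 0 20; 1 -1 130 0 0 0 20; 1 -1 143 0 0 0 20; 1 -1 148 0 0 0 20; 1 -1 148 0 0 0 20'
python3 -c "
from h import *
go([.5123,.2226,.0522],7.1)"
python3 -m handwheel '0 0 1 0 0 0 38; 0 0 1 0 0 0 38; 0 0 1 0 0 0 38; 0 0 -25 0 0 0 38; 0 0 -70 0 0 0 38; 0 0 -120 0 0 0 38; 0 0 -160 0 0 0 38; 0 0 -160 0 0 0 38'
python3 -c "
from h import *
f=snap('wrist','w17')
go([.424,-.147,.20],0)"
```

```text
clock: 31.8
tcp_pos: [0.5131, 0.2241, 0.0523]
orientation: [3.136, 0.193, 0.003]
contact_force: [-1.1, -0.5, -0.1]
grip_width: 0.0276
shift [-1.   1.4  0.1] rot [ 0.  -0.1 -0.1] | yaw 7.1 F [-1.1 -0.5 -0.1] w 27.6 t 31.8
clock: 32.8
tcp_pos: [0.5139, 0.2254, 0.2148]
orientation: [-3.134, -0.193, -0.01]
contact_force: [-0.7, 0.3, 0.0]
grip_width: 0.0377
shift [-133.9  357.7   12.1] rot [-0.  -0.2  7.1] | yaw 0 F [ 0.2 -0.6 -0.8] w 38.2 t 32.85
```

View pics/w17.png

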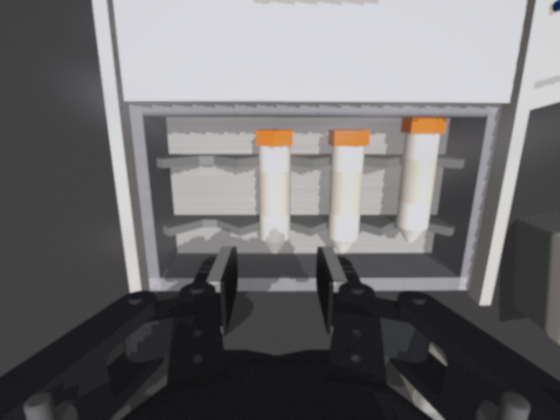

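Three tubes are in lanes. Fourth tube.

```bash
python3 -m handwheel '-15 40 0 0 0 0 45; -35 95 0 0 0 2 45; -55 150 0 0 0 4 45; -75 205 0 0 0 6 45; -95 260 0 0 0 7 45; -115 310 6 0 0 7 45; -130 345 10 0 0 7 45; -133 358 12 0 0 7 45; -133 358 12 0 0 7 45; -133 358 12 0 0 7 45'
python3 -c "
from h import *
f=snap('wrist','w18')
go([.424,-.147,.10],0)"
```

```text
clock: 34.1
tcp_pos: [0.4248, -0.1459, 0.1992]
orientation: [-3.141, -0.006, -0.0]
contact_force: [-0.5, 0.2, 0.1]
grip_width: 0.045
shift [-0.9  1.2 99.3] rot [-0.  -0.   0.2] | yaw 0 F [ 1.3  0.3 -0.2] w 44.8 t 34.15
```

View pics/w18.png

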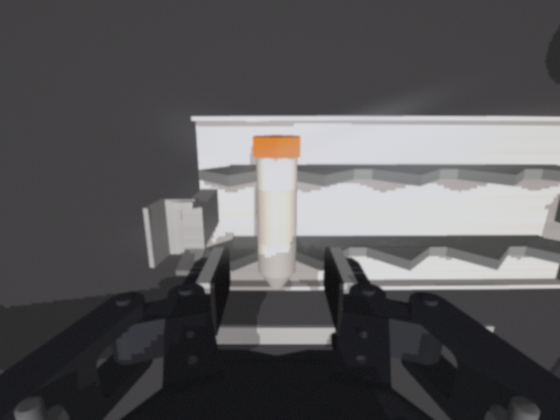

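```bash
python3 -m handwheel '0 1 20 0 0 0 38; 0 1 50 0 0 0 38; 0 1 80 0 0 0 38; 0 1 98 0 0 0 38; 0 1 98 0 0 0 38; 0 1 98 0 0 0 20; 0 1 98 0 0 0 20; 0 1 98 0 0 0 20; 0 1 98 0 0 0 20' 40
python3 -c "
from h import *
go([.4468,.2145,.20],7.1)"
```

```text
clock: 35.28
tcp_pos: [0.4246, -0.1487, 0.1017]
orientation: [3.141, 0.002, 0.001]
contact_force: [-0.6, 0.3, 2.1]
grip_width: 0.0275
shift [  22.7 -363.1  -98.4] rot [ 0. -0. -7.] | yaw 7.1 F [-0.6  0.3  2.1] w 27.5 t 35.275
```

```bash
python3 -m handwheel '0 0 -40 0 0 0 20; 0 0 -90 0 0 0 20; 0 -40 -105 0 0 0 20; 0 -90 -105 0 0 -2 20; 2 -140 -105 0 0 -4 20; 5 -190 -105 0 0 -6 20; 10 -240 -105 0 0 -7 20; 15 -290 -105 0 0 -7 20; 20 -330 -100 0 0 -7 20; 23 -355 -98 0 0 -7 20; 23 -364 -98 0 0 -7 20; 23 -364 -98 0 0 -7 20'
python3 -c "
from h import *
snap('wrist','w19')
go([.4468,.2145,.0517],7.1)"
```

```text
clock: 36.78
tcp_pos: [0.4466, 0.2153, 0.1992]
orientation: [3.135, 0.194, -0.001]
contact_force: [0.5, -0.5, -1.4]
grip_width: 0.0279
shift [ 1.000e-01 -2.000e-01  1.475e+02] rot [ 0.1  0.  -0.1] | yaw 7.1 F [-0.   0.2 -0.7] w 27.6 t 36.825
```

View pics/w19.png

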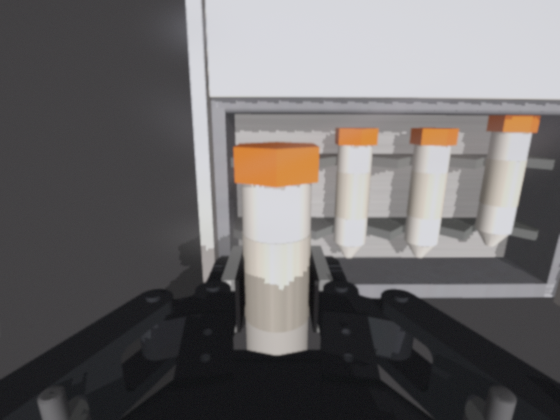

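```bash
python3 -m handwheel '0 -1 40 0 0 0 20; 0 -1 80 0 0 0 20; 0 -1 110 0 0 0 20; 0 -1 130 0 0 0 20; 0 -1 143 0 0 0 20; 0 -1 148 0 0 0 20; 0 -1 148 0 0 0 20'
python3 -c "
from h import *
go([.4468,.2145,.0517],7.1)"
python3 -m handwheel '0 0 1 0 0 0 38; 0 0 1 0 0 0 38; 0 0 1 0 0 0 38; 0 0 -25 0 0 0 38; 0 0 -70 0 0 0 38; 0 0 -120 0 0 0 38; 0 0 -175 0 0 0 38; 0 0 -220 0 0 0 38; 80 0 -270 0 0 0 45; 100 0 -280 0 0 0 45;100 0 -280 0 0 0 45'
python3 -c "
from h import *
f=snap('wrist','w20')
f=snap('scene','s20')
o=orange(f,20);print(o)
go([.5315,.391,.2],-83.0)"
```

```text
clock: 37.7
tcp_pos: [0.4474, 0.2167, 0.052]
orientation: [-3.135, -0.193, -0.002]
contact_force: [-0.4, 0.1, 0.1]
grip_width: 0.0278
shift [-0.9  2.1  0.3] rot [-0.  -0.1 -0. ] | yaw 7.1 F [-0.4  0.1  0.1] w 27.8 t 37.7
clock: 39.08
tcp_pos: [0.5495, 0.229, 0.3334]
orientation: [-3.133, -0.189, -0.007]
contact_force: [-1.2, 0.3, 0.1]
grip_width: 0.0449
[(array([167.4, 194. ]), np.int32(36)), (array([158.1, 197.5]), np.int32(27)), (array([172.9, 199.7]), np.int32(23)), (array([449.9, 285.9]), np.int32(38)), (array([454.5, 306.7]), np.int32(60))]
shift [   6.2 -162.3  131.3] rot [-0.   0.  90.1] | yaw -83.0 F [-0.1  0.7 -0.6] w 45.2 t 39.175
```

View pics/w20.png

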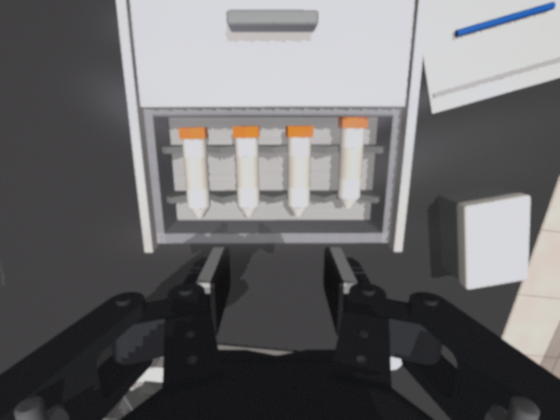

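View pics/s20.png

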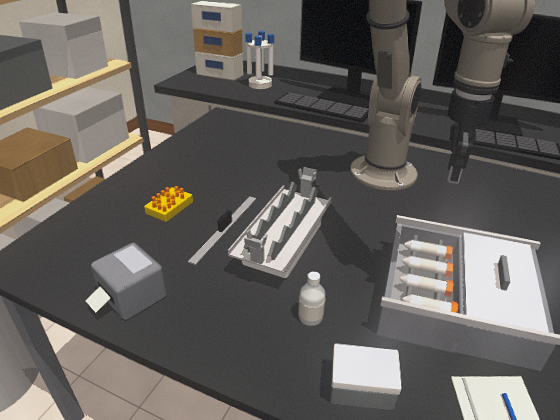

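```bash
python3 - <<'E'
from h import *
f=grab_frame('wrist')
m=cv2.inRange(cv2.cvtColor(f['pixels'],cv2.COLOR_RGB2HSV),(5,120,100),(20,255,255))
n,l,s,ce=cv2.connectedComponentsWithStats(m)
a=np.radians(7.1);O=np.array([.545,.2267]);M=np.array([[np.cos(a),np.sin(a)],[-np.sin(a),np.cos(a)]])
for i in range(1,n):
    if s[i,4]>80:
        p=onz(f,[ce[i]],.068)[0]; print(ce[i].round(1),s[i,4],(M@(p[:2]-O)*1000).round(1))
tips=onz(f,[(199,217),(248,216),(298,217),(348,208)],.0645)
for p in tips: print('tip',(M@(p[:2]-O)*1000).round(1))
E
```

```text
[359.1 122.3] 231 [102.4  64.9]
[196.9 132.3] 274 [-97.8  53. ]
[249.9 131.2] 275 [-32.   54.2]
[303.7 131. ] 285 [34.6 54.4]
tip [-103.1  -57.9]
tip [-37.3 -56.6]
tip [ 29.6 -58. ]
tip [ 95.9 -45.5]
```

```bash
python3 - <<'E'
from h import *
f=grab_frame('wrist');g=grab_frame('scene')
im=g['pixels']; 
m=cv2.inRange(cv2.cvtColor(im,cv2.COLOR_RGB2HSV),(4,120,80),(20,255,255))
n,l,s,ce=cv2.connectedComponentsWithStats(m)
for i in range(1,n):
    if s[i,4]>15 and ce[i][0]>400: print(ce[i].round(1),s[i])
W=[(359.1,122.3),(303.7,131),(249.9,131.2),(196.9,132.3)]
S=sorted([ce[i] for i in range(1,n) if s[i,4]>15 and ce[i][0]>400],key=lambda c:-c[1])
for w,q in zip(W,S): print(tri(f,w,g,q))
cv2.imwrite('pics/s20c.png',cv2.cvtColor(cv2.resize(im[225:330,385:485],None,fx=5.7,fy=5.7,interpolation=cv2.INTER_CUBIC),cv2.COLOR_RGB2BGR))
h=snap('wrist','w21');x=cv2.imread('pics/w21.png');cv2.imwrite('pics/w21c.png',cv2.resize(x[95:260,130:420],None,fx=2.7,fy=2.7,interpolation=cv2.INTER_CUBIC))
E
```

```text
[448.8 251.8] [446 246   7  13  66]
[449.1 268.9] [445 262   8  15  69]
[449.  287.5] [445 280   9  16  95]
[454.5 306.5] [451 301   8  12  71]
(array([0.63620052, 0.30504031, 0.07404209]), np.float64(0.003281411009436212))
(array([0.57188438, 0.2864691 , 0.0662543 ]), np.float64(0.003710226533010742))
(array([0.50568738, 0.27818559, 0.06549127]), np.float64(0.004217044722997958))
(array([0.44054711, 0.26891575, 0.06635976]), np.float64(0.004360091636811484))
```

View pics/s20c.png

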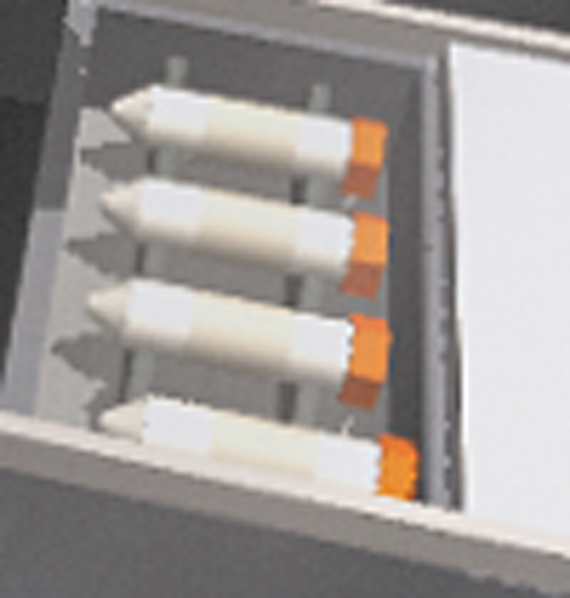

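View pics/w21c.png

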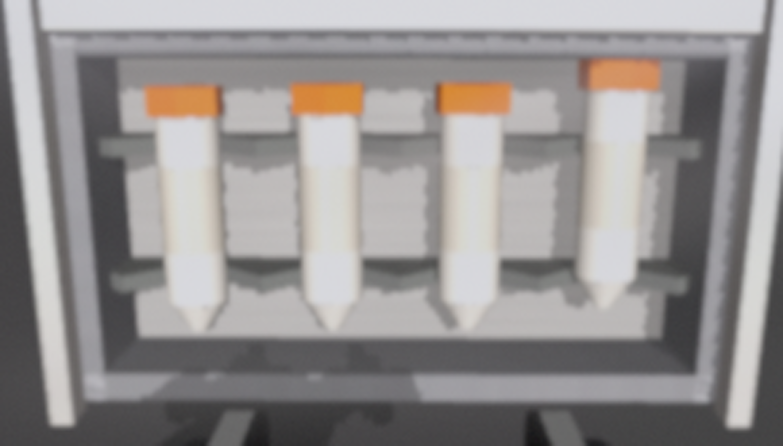

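The far-lane tube has shifted about 12 mm toward +y (cap at (359,122), others at row 131). It is within tolerance, but I'll regrasp and recentre it for margin.

```bash
python3 -c "
from h import *
go([.6417,.2508,.12],7.1)"
```

```text
shift [ 99.2 -10.  210.8] rot [0.1 0.1 0. ] | yaw 7.1 F [ 0.1  0.3 -0.4] w 44.4 t 39.375
```

```bash
python3 -m handwheel '50 -5 40 0 0 0 38; 97 -10 90 0 0 0 38; 97 -10 140 0 0 0 38; 97 -10 185 0 0 0 38; 97 -10 205 0 0 0 38; 97 -10 205 0 0 0 38; 97 -10 205 0 0 0 38'
python3 -c "
from h import *
snap('wrist','w22')
go([.6417,.2508,.052],7.1)"
```

```text
clock: 40.25
tcp_pos: [0.642, 0.2515, 0.1288]
orientation: [-3.134, -0.194, -0.005]
contact_force: [-0.4, 0.3, -0.2]
grip_width: 0.0382
shift [-0.8  0.7 76.9] rot [-0.1 -0.2 -0. ] | yaw 7.1 F [-0.3 -0.3  0.2] w 38.3 t 40.3
```

View pics/w22.png

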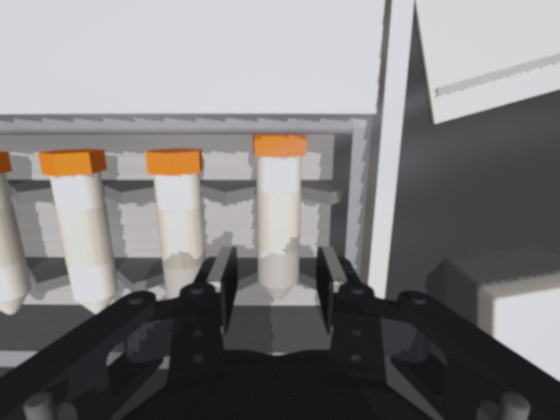

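```bash
python3 -m handwheel '0 0 30 0 0 0 38; 0 0 60 0 0 0 38; 0 0 76 0 0 0 38; 0 0 76 0 0 0 38; 0 0 76 0 0 0 20; 0 0 76 0 0 0 20; 0 0 76 0 0 0 20; 0 0 76 0 0 0 20' 40
python3 -m handwheel '0 0 -8 0 0 0 20; 0 4 -16 0 0 0 20; 0 12 -16 0 0 0 20; 0 12 -10 0 0 0 20; 0 12 -2 0 0 0 20; 0 12 0 0 0 0 20; 0 12 0 0 0 0 20'
python3 -c "
from h import *
go([.6432,.2389,.052],7.1)"
```

```text
clock: 41.3
tcp_pos: [0.6422, 0.2511, 0.0517]
orientation: [-3.135, -0.193, -0.004]
contact_force: [1.3, -0.1, 5.9]
grip_width: 0.0277
clock: 42.18
tcp_pos: [0.6439, 0.2387, 0.0516]
orientation: [3.135, 0.193, 0.004]
contact_force: [-0.6, -3.5, 10.6]
grip_width: 0.0273
shift [-0.7 -0.3 -0.4] rot [ 0.  -0.2 -0.1] | yaw 7.1 F [-0.6 -3.5 10.6] w 27.3 t 42.175
```

```bash
python3 -m handwheel '0 0 0 0 0 0 38; 0 0 0 0 0 0 38; 0 0 0 0 0 0 38; 0 0 -25 0 0 0 38; 0 0 -70 0 0 0 38; 0 0 -120 0 0 0 38; 0 0 -170 0 0 0 38; -60 0 -220 0 0 0 45; -95 0 -280 0 0 0 45; -95 0 -280 0 0 0 45;-95 0 -280 0 0 0 45'
python3 - <<'E'
from h import *
f=snap('wrist','w23')
m=cv2.inRange(cv2.cvtColor(f['pixels'],cv2.COLOR_RGB2HSV),(5,120,100),(20,255,255))
n,l,s,ce=cv2.connectedComponentsWithStats(m)
a=np.radians(7.1);O=np.array([.545,.2267]);M=np.array([[np.cos(a),np.sin(a)],[-np.sin(a),np.cos(a)]])
for i in range(1,n):
    if s[i,4]>80:
        p=onz(f,[ce[i]],.068)[0]; print(ce[i].round(1),s[i,4],(M@(p[:2]-O)*1000).round(1))
go([.5315,.391,.2],-83.0)
E
```

```text
clock: 43.55
tcp_pos: [0.5484, 0.2275, 0.3328]
orientation: [-3.135, -0.194, -0.007]
contact_force: [-0.2, -0.1, 0.6]
grip_width: 0.0451
[246.5 129.7] 271 [-32.2  53.9]
[300.3 129.5] 262 [34.6 54.1]
[193.3 130.7] 272 [-98.2  52.9]
[354.2 131.4] 239 [101.8  51.9]
shift [   2.9 -165.3  130.7] rot [-0.  -0.1 90. ] | yaw -83.0 F [ 0.6 -0.4 -0.5] w 45.0 t 43.6
```

View pics/w23.png

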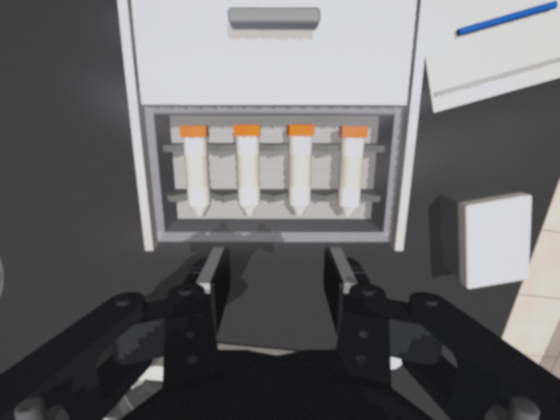

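All four tubes are centred in their lanes. Next, close the cover.

```bash
python3 -m handwheel '0 -20 0 0 0 10 45; 0 -40 0 0 0 20 45; 0 -60 0 0 0 30 45; 0 -85 10 0 0 40 45; 0 -110 20 0 0 50 45; 0 -130 40 0 0 60 45; 2 -150 60 0 0 70 45; 3 -165 80 0 0 80 45; 3 -165 110 0 0 90 45; 3 -165 130 0 0 90 45; 3 -165 150 0 0 90 45; 3 -165 150 0 0 90 45'
python3 -c "
from h import *
snap('wrist','w24')
go([.5315,.391,.11],-83.0)"
```

```text
clock: 45.1
tcp_pos: [0.5304, 0.39, 0.178]
orientation: [2.353, -2.076, -0.001]
contact_force: [-0.7, 1.3, 0.1]
grip_width: 0.0455
shift [-0.2 -0.7 69.6] rot [ 0.1 -0.   0.1] | yaw -83.0 F [0.1 0.1 0.4] w 45.0 t 45.15
```

View pics/w24.png

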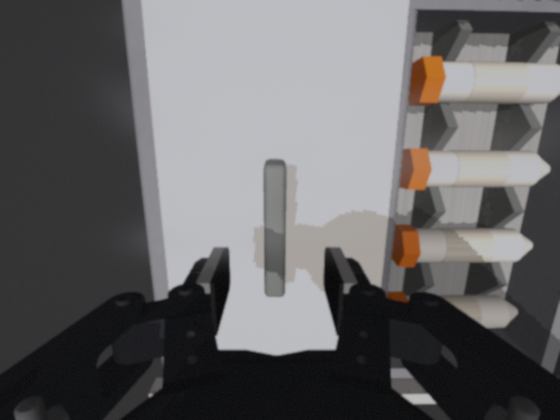

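```bash
python3 -m handwheel '0 -1 30 0 0 0 45; 0 -1 55 0 0 0 45; 0 -1 69 0 0 0 45; 0 -1 69 0 0 0 20; 0 -1 69 0 0 0 8; 0 -1 69 0 0 0 8; 0 -1 69 0 0 0 8; 0 -1 69 0 0 0 8' 50
python3 -m handwheel '10 0 0 0 0 0 8; 30 0 0 0 0 0 8; 55 0 0 0 0 0 8; 80 0 0 0 0 0 8; 105 0 0 0 0 0 8; 130 0 0 0 0 0 8; 147 0 0 0 0 0 8; 156 0 0 0 0 0 8; 160 0 0 0 0 0 8; 160 0 0 0 0 0 8'
python3 -c "
from h import *
go([.5315+.1208*.165,.391-.9927*.165,.11],-83.0)"
```

```text
clock: 46.15
tcp_pos: [0.5325, 0.3916, 0.1127]
orientation: [-2.353, 2.08, -0.001]
contact_force: [-1.0, -1.4, 6.5]
grip_width: 0.013
clock: 47.4
tcp_pos: [0.552, 0.2316, 0.1126]
orientation: [-2.352, 2.081, -0.001]
contact_force: [-2.0, -0.4, 9.8]
grip_width: 0.013
shift [4.3 1.1 2.6] rot [-0.1 -0.   0. ] | yaw -83.0 F [-2.  -0.4  9.8] w 13.0 t 47.4
```

```bash
python3 -m handwheel '2 0 0 0 0 0 8; 4 0 0 0 0 0 8; 5 0 0 0 0 0 8; 5 0 0 0 0 0 8'; python3 -m handwheel '1 0 0 0 0 0 8; 3 0 0 0 0 0 8; 3 0 0 0 0 0 8'
```

```text
clock: 47.9
tcp_pos: [0.5524, 0.2277, 0.1126]
orientation: [-2.353, 2.079, -0.0]
contact_force: [-2.1, 2.5, 9.3]
grip_width: 0.0126
clock: 48.28
tcp_pos: [0.5525, 0.2277, 0.1126]
orientation: [-2.352, 2.075, 0.003]
contact_force: [-1.0, 7.9, 5.3]
grip_width: 0.0129
```

The cover is at its stop: 165 mm of travel, and the force rises with no further motion. I'll release it and go to the bar.

```bash
python3 -m handwheel '0 0 0 0 0 0 50; 0 0 0 0 0 0 50; 0 0 0 0 0 0 50; 0 0 -30 0 0 0 50; 0 0 -80 0 0 0 50; 0 0 -130 0 0 0 50; 0 0 -180 0 0 0 50; 0 0 -210 0 0 0 50; 0 0 -210 0 0 0 50'
python3 - <<'E'
from h import *
f=snap('wrist','w25'); f=snap('scene','s25')
go([.521,-.30,.30],-90)
E
```

```text
clock: 49.4
tcp_pos: [0.5536, 0.2249, 0.324]
orientation: [-2.351, 2.078, -0.004]
contact_force: [0.4, -0.4, -0.1]
grip_width: 0.0497
shift [516.2  95.3  21. ] rot [ 0. -0.  7.] | yaw -90 F [-0.6 -0.2 -0.7] w 50.4 t 49.5
```

View pics/s25.png

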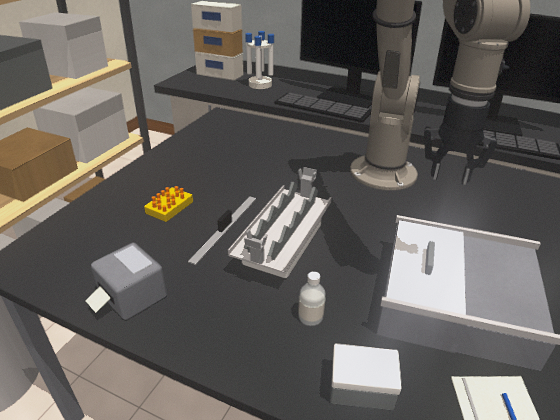

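View pics/w25.png

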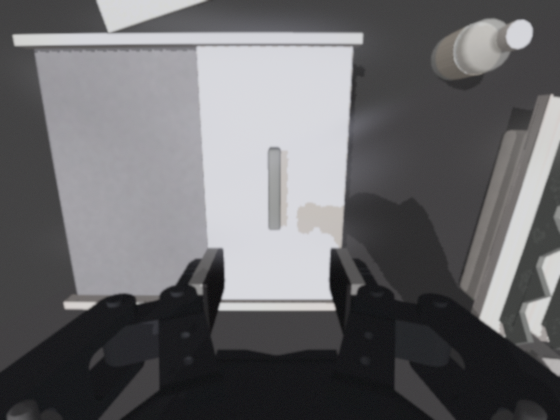

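Cover shut over the well; the bar still lies at scene (224,229).

```bash
python3 -m handwheel '20 5 0 0 0 0 50; 70 15 0 0 0 2 50; 130 25 0 0 0 4 50; 190 35 0 0 0 7 50; 250 45 5 0 0 7 50; 310 56 10 0 0 7 50; 370 68 15 0 0 7 50; 430 80 20 0 0 7 50; 480 90 21 0 0 7 50; 516 95 21 0 0 7 50; 516 95 21 0 0 7 50; 516 95 21 0 0 7 50'
python3 - <<'E'
from h import *
f=snap('wrist','w26')
go([.521,-.3356,.10],-90)
E
```

```text
clock: 51.0
tcp_pos: [0.5207, -0.2991, 0.2993]
orientation: [2.222, -2.22, -0.003]
contact_force: [0.3, 0.1, -0.1]
grip_width: 0.0504
shift [ 37.5   0.  199.6] rot [0.1 0.1 0.1] | yaw -90 F [0.6 0.4 0.5] w 50.0 t 51.05
```

View pics/w26.png

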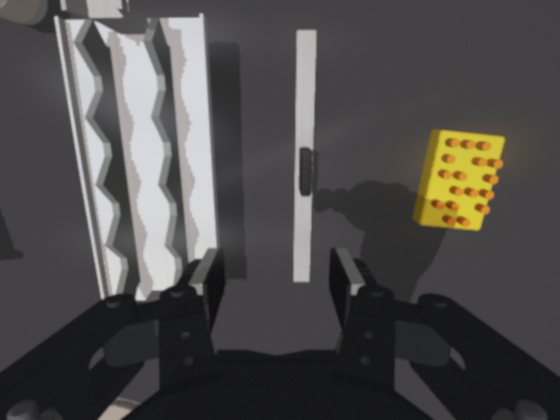

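```bash
python3 - <<'E'
from h import *
f=grab_frame('wrist')
P=onz(f,[(306.5,31),(302,281)],.006);print(P.round(4)); d=P[0]-P[1]; print(np.degrees(np.arctan2(d[1],d[0])),P.mean(0))
E
python3 -m handwheel '20 0 50 0 0 0 50; 36 0 100 0 0 0 50; 36 0 150 0 0 0 50; 36 0 200 0 0 0 50; 36 0 220 0 0 0 50; 36 0 220 0 0 0 50;36 0 220 0 0 0 50'
python3 - <<'E'
from h import *
f=snap('wrist','w27')
go([.521,-.3356,.017],-90)
E
```

```text
[[ 0.6929 -0.335   0.006 ]
 [ 0.351  -0.3372  0.006 ]]
0.36651239670392355 [ 0.52194169 -0.33607329  0.006     ]
clock: 51.98
tcp_pos: [0.5233, -0.3357, 0.0825]
orientation: [-2.222, 2.219, -0.005]
contact_force: [-0.5, -0.3, 0.7]
grip_width: 0.0501
shift [-0.4  2.6 65.6] rot [-0.2 -0.1  0.1] | yaw -90 F [ 0.   0.2 -0. ] w 50.3 t 52.025
```

View pics/w27.png

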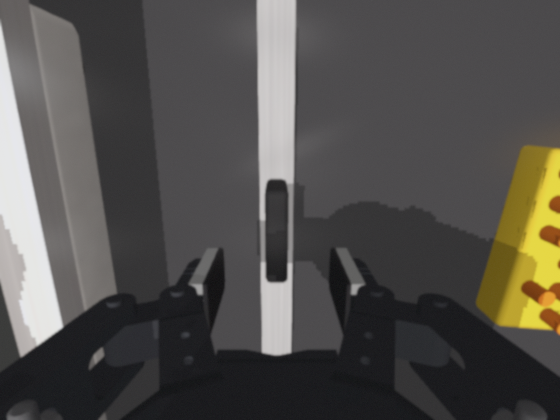

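```bash
python3 -m handwheel '0 1 30 0 0 0 50; 0 1 55 0 0 0 50; 0 1 65 0 0 0 50; 0 1 65 0 0 0 30; 0 1 65 0 0 0 8; 0 1 65 0 0 0 8; 0 1 65 0 0 0 8; 0 1 65 0 0 0 8; 0 1 65 0 0 0 8' 80
python3 -m handwheel '0 0 -40 0 0 0 8; 0 0 -90 0 0 0 8; 0 0 -140 0 0 0 8; 0 0 -190 0 0 0 8; 0 0 -225 0 0 0 8; -40 0 -225 0 0 0 8; -90 0 -225 0 0 0 8; -140 0 -225 0 0 0 8; -175 0 -225 0 0 0 8; -186 0 -225 0 0 0 8; -186 0 -225 0 0 0 8; -186 0 -225 0 0 0 8'
python3 - <<'E'
from h import *
f=snap('wrist','w28');snap('side','s28');snap('scene','sc28')
go([.5214,-.150,.149],-90)
E
```

```text
clock: 53.15
tcp_pos: [0.5218, -0.3356, 0.0169]
orientation: [-2.222, 2.22, -0.004]
contact_force: [-1.1, 0.1, 5.6]
grip_width: 0.0129
clock: 54.65
tcp_pos: [0.5203, -0.151, 0.2402]
orientation: [2.22, -2.222, 0.001]
contact_force: [-1.1, -0.4, -3.7]
grip_width: 0.0126
shift [-0.6 -1.1 91.2] rot [ 0.  -0.  -0.1] | yaw -90 F [ 0.4 -0.9 -4. ] w 12.3 t 54.8
```

View pics/w28.png

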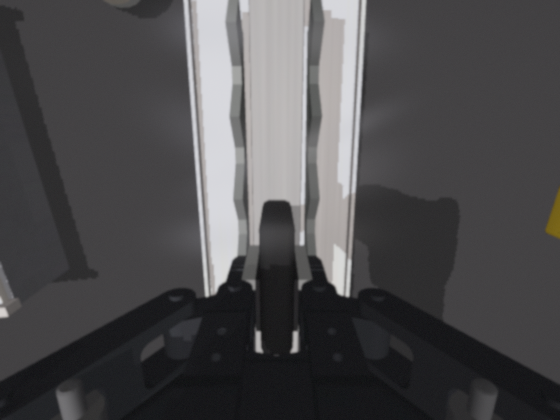

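View pics/s28.png

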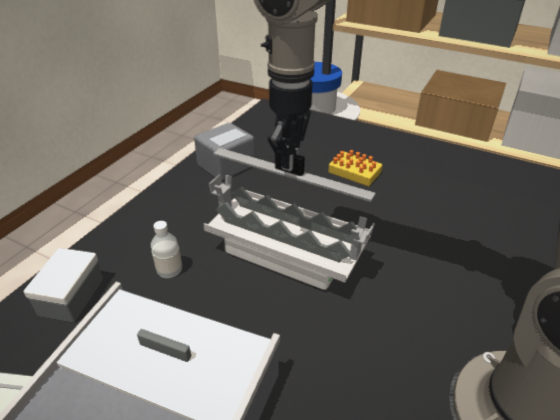

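```bash
python3 -m handwheel '0 -1 25 0 0 0 8; 0 -1 45 0 0 0 8; 0 -1 60 0 0 0 8; 0 -1 68 0 0 0 8; 0 -1 68 0 0 0 8'
python3 - <<'E'
from h import *
f=snap('wrist','w29');g=snap('side','s29');h=snap('scene','sc29')
go([.5211,-.151,.149],-90)
for n,b in [('s29',(150,260,190,390)),('sc29',(160,280,215,345))]:
    x=cv2.imread('pics/%s.png'%n);cv2.imwrite('pics/%sc.png'%n,cv2.resize(x[b[0]:b[1],b[2]:b[3]],None,fx=4 if n[1]!='c' else 5,fy=4 if n[1]!='c' else 5,interpolation=cv2.INTER_CUBIC))
E
```

```text
clock: 55.42
tcp_pos: [0.5214, -0.1493, 0.172]
orientation: [2.222, -2.22, -0.001]
contact_force: [-0.4, -0.3, -3.1]
grip_width: 0.0127
shift [ 1.7  1.1 24.1] rot [-0.1 -0.   0.1] | yaw -90 F [-0.3 -1.1 -3.9] w 12.6 t 55.575
```

View pics/s29c.png

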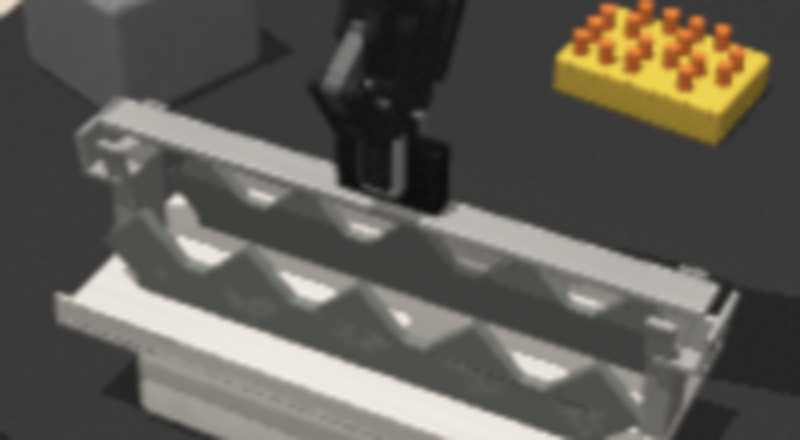

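View pics/sc29c.png

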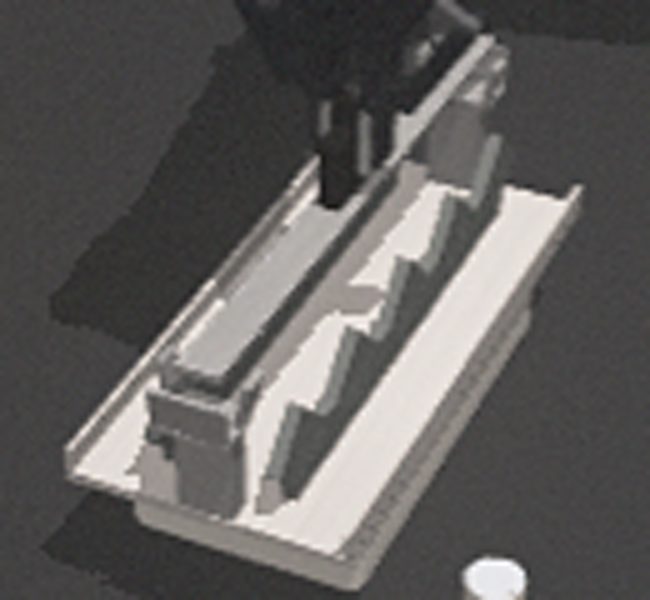

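The bar is just above the bracket mouths and aligned between the lips. I'll lower it gently.

```bash
python3 -m handwheel '1 0 5 0 0 0 8; 1 0 10 0 0 0 8; 1 0 15 0 0 0 8; 1 0 15 0 0 0 8'; python3 -m handwheel '0 0 3 0 0 0 8; 0 0 6 0 0 0 8; 0 0 6 0 0 0 8'
python3 -c "
from h import *
go([.5211,-.151,.149],-90)"
```

```text
clock: 56.08
tcp_pos: [0.5211, -0.1501, 0.1567]
orientation: [2.222, -2.22, -0.002]
contact_force: [-0.0, -0.1, -3.6]
grip_width: 0.013
clock: 56.45
tcp_pos: [0.5214, -0.1502, 0.151]
orientation: [2.223, -2.22, -0.001]
contact_force: [0.1, 0.3, -3.8]
grip_width: 0.0129
shift [0.8 0.3 2. ] rot [0.  0.  0.1] | yaw -90 F [ 0.1  0.3 -3.8] w 12.9 t 56.45
```

```bash
python3 -m handwheel '0 0 2 0 0 0 8; 0 0 3 0 0 0 8; 0 0 3 0 0 0 8'
python3 -m handwheel '0 0 1 0 0 0 8; 0 0 1 0 0 0 8'
```

```text
clock: 56.82
tcp_pos: [0.5217, -0.1502, 0.1489]
orientation: [-2.223, 2.22, -0.001]
contact_force: [-2.7, 1.8, 3.4]
grip_width: 0.0131
clock: 57.08
tcp_pos: [0.5217, -0.1502, 0.1488]
orientation: [2.223, -2.22, 0.001]
contact_force: [-6.2, 1.5, 12.5]
grip_width: 0.0126
```

Seated: the force reverses at the original height of 0.1489. Release and check.

```bash
python3 -m handwheel '0 0 -1 0 0 0 30; 0 0 -1 0 0 0 40; 0 0 -1 0 0 0 40; 0 0 -25 0 0 0 40; 0 0 -70 0 0 0 50; 0 0 -120 0 0 0 50; 0 0 -170 0 0 0 50; 0 0 -180 0 0 0 50; 0 0 -180 0 0 0 50'
python3 - <<'E'
from h import *
f=snap('wrist','w30');g=snap('side','s30');h=snap('scene','sc30')
go([.5211,-.151,.149],-90)
x=cv2.imread('pics/s30.png');cv2.imwrite('pics/s30c.png',cv2.resize(x[150:290,190:390],None,fx=4,fy=4,interpolation=cv2.INTER_CUBIC))
x=cv2.imread('pics/w30.png');cv2.imwrite('pics/w30c.png',cv2.resize(x[0:345,180:380],None,fx=3.4,fy=3.4)[:590]);cv2.imwrite('pics/w30d.png',cv2.resize(x[0:345,180:380],None,fx=3.4,fy=3.4)[580:])
E
```

```text
clock: 58.2
tcp_pos: [0.5217, -0.1502, 0.3273]
orientation: [-2.222, 2.22, -0.001]
contact_force: [0.3, 0.2, -1.5]
grip_width: 0.05
shift [  1.1  -1.  176.4] rot [0.2 0.  0.1] | yaw -90 F [-0.4 -0.  -0.3] w 49.7 t 58.35
```

View pics/s30c.png

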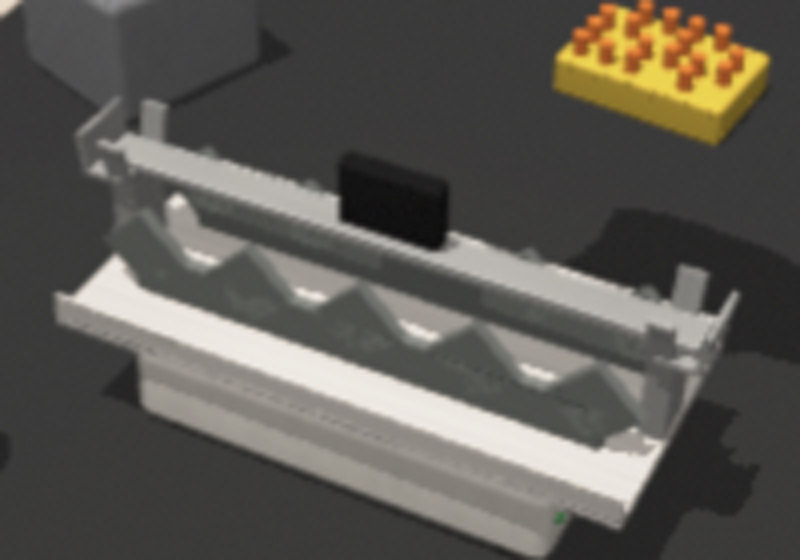

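View pics/w30.png

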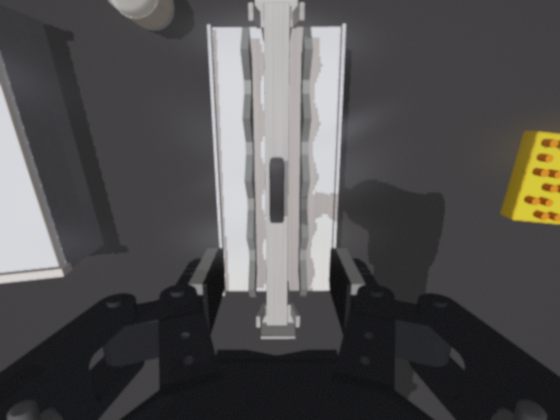

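View pics/sc30.png

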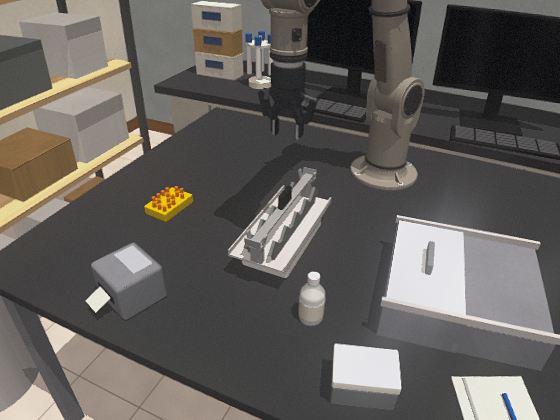

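The bar is seated flat between the lips at both ends (grip at wrist (277,190)). The cover is flush over the well. Handing in.

```bash
python3 -c "
from h import *
print(workorder.hand_in())
o=readout.get_obs();print(o['clock'],o['contact_force'],o['grip_width'])"
```

```text
the job is handed in; nothing more can be done
None
the job is handed in; nothing more can be done
```

The job is done and handed in at about 58 s of the 210 s. I lifted the bar out onto the bench, moved all four tubes one to a lane into the store, shut the cover, and put the bar back in both brackets.

**Tubes:** The far-lane tube was knocked about 12 mm aside after I placed it, so I regrasped and recentred it. The last wrist view before shutting showed all four caps within about 3 mm of their expected positions. I could not see the tubes again once the cover was on.

**Cover:** It travelled 165 mm and then stopped against its end, with the force rising. The later pictures show it covering the well.

**Bar:** The force reversed at the same tool height (0.1488 against 0.1489 m) as when I first gripped it in its brackets. The last pictures show it flat and centred between the lips at both ends.

**Bystanders:** The bottle and the cooling block look unmoved in the last pictures.

**Disagreements:**
- The first scene view put the rocker about 5 mm further toward +y than the wrist view. I used the wrist view together with the tool position where I gripped the bar.
- Triangulation put the far tube's cap about 8 mm too high while it was aside. I took that as the store's guide hiding part of the cap; after recentring I rechecked its position only in the wrist view, not its height.

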